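Pie funnel from behind the preserve jars

ROBOT

A 7-joint arm with a two-finger parallel gripper is mounted at the origin on the work surface. World frame = base frame: x ahead of the robot, y to its left, z up, the work surface at z = 0. Lengths are in m, angles in rad, forces in N, time in s.
With the tool pointing down it reaches from about 0.4 to 0.85 m from the base axis. Payload 10.4 kg.
Tool frame: the origin (TCP) lies at the centre of the arm's flange, where the gripper is bolted on; the fingertips stand 173 mm ahead of it and the grasp point (between the pads) lies 155 mm ahead of it (manip.nose_length is the distance from the TCP to the fingertips, in m); z points along the fingers, x is the direction in which the jaws open and shut, and the axes are right-handed (so a half turn about z gives the same grasp; the last joint's range is limited). The gripper opens to 85 mm and grips with 20 to 120 N. Pads are 22 mm wide; open, the fingers measure 114 mm over their backs; the gripper's body (76 mm by 85 mm) begins 54 mm behind the grasp point. The pads swing forward as they close: fully open they stand 13 mm farther back than shut.
Start: joints at [-1.297, 0.332, -0.065, 1.46, 0.022, 1.35, -0.088], TCP at [0.183, 0.598, 0.405] pointing down, gripper open.
Joint ranges: [-2.6, 2.6], [-0.5, 2.12], [-1.47, 1.34], [0.16, 2.42], [-1.27, 4.41], [0.06, 2.06], [-2.6, 2.6]. Speed limits (rad/s): [2.22, 2.22, 2.79, 2.79, 3.14, 3.14, 3.14].

INTERFACE

Orientations are given as a unit quaternion [x, y, z, w].
In Python, from workcell import status, cams, order, manip gives the robot as it stands.
- The arm moves only by the tool servo_tool, never from a script. Its argument "motion" is a list that holds one entry, the list of rows, each a list of 6 numbers: the shift along the tool's x, y, z in units of 50 mm (1.0 is 50 mm), then the turn, a rotation vector about the tool's x, y, z in units of 5 degrees (1.0 is 5 degrees). In form: [[[x, y, z, ax, ay, az], ...]]. A call has 1 to 12 rows; each row shifts and turns the pose as measured when the row begins, along the tool's axes as they then stand; what a row does not reach is not made up. A row lasts 1/10 s, in which the tool goes at most 50 mm and 8.59 degrees, less where a joint would pass 70% of its speed; a pose out of reach is approached as far as the arm can. A call is refused whole if a number of a shift passes 1 or a number of a turn 1, either way. A call with a gripper value outside its range is refused whole. "jaw" is the closure in counts, from 0 (fully open) to 255 (shut), set as the call begins (left out, the last holds). The fingers move at their own pace and stop on an object; "force" is the grip in N (left out, the last holds). Time passes only in rows, so rows that do not move let the fingers close. It gives the time, the measured TCP pose, the force and the opening at its end, in the units of the state.
- status.get_obs(): the state, without advancing time (a new reading comes with each control period).
- cams.camera(name): name is "scene" or "top"; returns a dict with "color" (420x560x3 uint8, red, green, blue), "vertical_fov" (degrees; the focal length in pixels is half the picture's height over the tangent of half this angle, whatever the lens; pixels are square), "cx", "cy" (the principal point, pixels), "k1" (the pictures are not rectified: a ray, as slopes to the right and down, at radius r is drawn at 1 + k1 r^2 times it, then the intrinsics apply), "extrinsics" (4x4, takes a point from camera to world coordinates). Camera axes: x right, y down, z forward; pixel columns grow to the right and rows downward; lengths in m; the calibration is good to about 2 mm. A picture is of the moment at which its call begins. There is no depth.
- order.hand_in(): hands the job in, once; it reports no verdict.
The state is a dict: "clock": time; "joint_pos": joint angles; "joint_velocities": joint speeds; "tau": joint torques, N m; "position": TCP position; "ee_rot": TCP orientation; "ft_force": force on the tool from outside, world axes, zero at the start; "torque": the same for the moment, N m; "grip_width": opening from 0.0 (shut) to 1.0 (fully open).
Only numpy, scipy, OpenCV 4.12 (cv2) and the standard library are available. Lean on these libraries where they do the work, as an engineer would, in place of code of your own. Each camera call takes 0.05 s, during which the arm holds its last target.

TASK

The pie funnel is hemmed in behind the two preserve jars on the wooden tray: first move both jars out of the way and stand them upright on the marble slab, then stand the pie funnel upright in the middle of the pie dish, set down gently, not dropped. Only then put each jar back in the middle of the same coaster that it stood on at the start. Do not knock any of these three over, and leave the yellow scoop where it lies.

Things in the scene. Friction and masses are not known exactly. Their poses are not given: they have to be found in the camera images.
- white_jar_mid (a point): closed preserve jar, upright cylinder 56 mm in diameter and 96 mm tall, about 0.3 kg, amber glass with a white lid. This point is its centre, 48 mm above its underside; z is up. It may be gripped there or up to 20 mm higher. It starts in the middle of one of the two coasters (either one)
- red_jar_mid (a point): closed preserve jar, upright cylinder 56 mm in diameter and 96 mm tall, about 0.3 kg, green glass with a red lid. This point is its centre, 48 mm above its underside; z is up. It may be gripped there or up to 20 mm higher. It starts in the middle of one of the two coasters (either one)
- funnel_mid (a point): white ceramic pie funnel, upright, 62 mm tall, 0.08 kg: round foot 52 mm in diameter, 8 mm thick; straight round stem 38 mm in diameter from 16 to 46 mm above its underside, narrowing above to 20 mm at the top. This point is its centre, on its axis 31 mm above its underside; z is up. It starts on the tray's floor (8 mm above the slate) behind and between the two jars, its foot about 13 mm from each jar
- blue_coaster: blue round coaster, 72 mm in diameter, 4 mm thick, its top 12 mm above the slate; fixed in the wooden tray. Origin: centre of its underside. One jar stands in its middle at the start; the coasters' centres are 120 mm apart along the tray's long side. The pale wooden tray (160 x 240 mm, rim 20 mm high) is fixed too
- black_coaster: black round coaster, 72 mm in diameter, 4 mm thick, its top 12 mm above the slate; fixed in the wooden tray. Origin: centre of its underside. One jar stands in its middle at the start; the coasters' centres are 120 mm apart along the tray's long side. The pale wooden tray (160 x 240 mm, rim 20 mm high) is fixed too
- board: white marble pastry slab, 240 mm (its x) by 140 mm (its y), 15 mm thick, fixed on the slate to one side of the tray. Origin: centre of its underside; z is up
- pie_dish: round blue ceramic pie dish, fixed, 224 mm across the rim, 38 mm high, with sloping walls 5 mm thick; flat inner floor about 160 mm across, 6 mm above its underside. Origin: centre of its underside; z is up
- scoop: yellow plastic scoop lying flat, 167 mm long along its x, 55 mm wide, 34 mm high; a bystander, to be left alone. Origin: near its middle, on its underside
Not all that is in view belongs to the job. Leave any turquoise look-alike of the part that bears red_jar_mid alone. There is more than one size of the part that bears funnel_mid; the job needs the larger.

How it is judged:
By the outcome, as a careful person would: the job done as asked, in the order asked, and still so for the second after the job is handed in, with the robot touching nothing.
It also fails if it takes over 128 s, if anything falls off the work surface, if the arm or the gripper's body presses on something with over 40 N, if the wrist force passes 120 N, or if a joint passes its speed limit or range.

## Working session

There is one attempt and no reset: what is moved stays moved. The work goes in short steps, Python scripts to look and compute and a tool call to move; the robot and the scene stay as the last step left them, time stands still between calls to the robot, and variables do not carry over. Pictures are saved under pics/ and viewed, and the job is handed in when it is done.

Besides the shell and the picture viewer there is one more tool, called after "Emit:" as a command line: name --argument value ..., lists and objects as JSON in quotes. servo_tool: Moves the arm, as the interface text tells. Its arguments: {"type":"object","properties":{"motion":{"type":"array","items":{"type":"array","items":{"type":"array","items":{"type":"number"}}}},"jaw":{"type":"number"},"force":{"type":"number"}},"required":["motion"]}

```bash
ls; mkdir -p pics; cat > h.py <<'E'
import numpy as np, cv2
from workcell import status, cams, order, manip
def snap(name,fn):
    c=cams.camera(name); np.save('pics/'+fn+'.npy',c,allow_pickle=True)
    cv2.imwrite('pics/'+fn+'.png',c['color'][:,:,::-1]); return c
def load(fn): return np.load('pics/'+fn+'.npy',allow_pickle=True).item()
def K(c):
    f=210/np.tan(np.radians(c['vertical_fov'])/2); return np.array([[f,0,c['cx']],[0,f,c['cy']],[0,0,1.]]),np.array([c['k1'],0,0,0,0.])
def ray(c,px):
    k,d=K(c); u=cv2.undistortPoints(np.array([[px]],float),k,d)[0,0]
    E=np.array(c['extrinsics']); return E[:3,3],E[:3,:3]@np.array([u[0],u[1],1])
def onz(c,px,z):
    o,v=ray(c,px); return o+v*(z-o[2])/v[2]
def proj(c,p):
    k,d=K(c); E=np.linalg.inv(np.array(c['extrinsics'])); 
    return cv2.projectPoints(np.atleast_2d(np.array(p,float)),cv2.Rodrigues(E[:3,:3])[0],E[:3,3],k,d)[0][:,0]
E
python3 - <<'E'
from h import *
for n in('scene','top'):
    c=snap(n,n+'0'); print(n,c['vertical_fov'],c['cx'],c['cy'],c['k1'],np.round(c['extrinsics'],3).tolist())
o=status.get_obs();print(o); print(manip.nose_length)
E
```

```text
pics
scene 46.41813457451808 274.3101177330056 205.58462740785754 0.015757193402233777 [[-0.327, 0.685, -0.651, 1.164], [0.945, 0.245, -0.216, 0.209], [0.012, -0.686, -0.727, 0.792], [0.0, 0.0, 0.0, 1.0]]
top 49.44007048951865 276.5215219030575 213.03466439381094 -0.07538333225280269 [[-0.029, -0.983, 0.183, 0.358], [-0.999, 0.026, -0.02, -0.004], [0.015, -0.184, -0.983, 0.912], [0.0, 0.0, 0.0, 1.0]]
{'clock': 0.1, 'joint_pos': array([-1.29662699,  0.33277088, -0.0646911 ,  1.46087593,  0.02162908,
        1.3499082 , -0.08848175]), 'joint_velocities': array([-1.25136466e-03, -5.62865864e-04,  4.71832947e-05, -2.25685404e-03,
       -8.62344196e-04,  4.95674400e-05, -7.29205237e-04]), 'tau': array([ 1.32340156e-03, -6.26733112e+01,  4.90237260e-02, -3.92441297e+01,
        1.62074278e-02,  6.66481486e-03, -3.00262889e-05]), 'position': array([0.18273626, 0.59755698, 0.40401007]), 'ee_rot': array([ 8.03864887e-01,  5.94811602e-01, -4.80747270e-04,  4.11949139e-04]), 'ft_force': array([ 0.70182902,  0.01973155, -0.01924565]), 'torque': array([-0.0287726 , -0.03399114, -0.01090982]), 'grip_width': 0.9953516247663955}
0.1734
```

View pics/scene0.png

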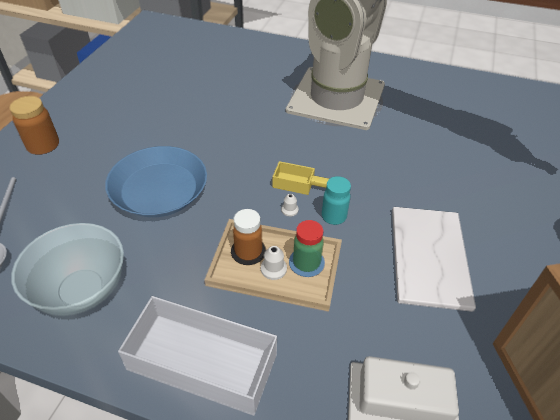

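View pics/top0.png

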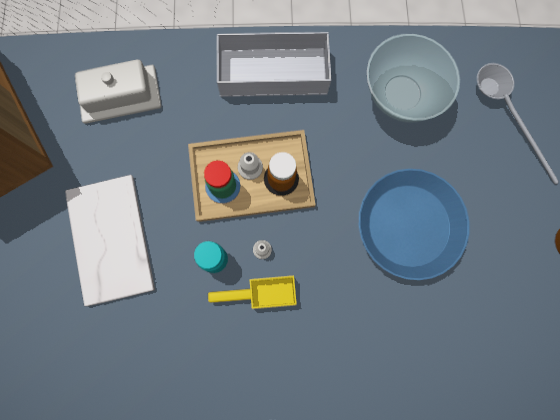

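Both views show the following. Top picture:
- Red-lid green jar at (218,175) on the blue coaster.
- White-lid amber jar at (283,165) on the black coaster.
- Larger funnel in the tray at (250,162).
- Slab at (110,240) and dish at (413,223).

Could be mistaken for what I want:
- Turquoise jar at (210,257), for the red jar.
- Amber jar with a yellow lid at (555,240), for the white jar.
- Small funnel at (262,249) outside the tray, for the big one.

Chosen: the three in the tray.

```bash
cat > m.py <<'E'
from h import *
def blob(c,mask,box):
    x0,y0,x1,y1=box; m=np.zeros(mask.shape,np.uint8); m[y0:y1,x0:x1]=mask[y0:y1,x0:x1]
    cs,_=cv2.findContours(m,cv2.RETR_EXTERNAL,cv2.CHAIN_APPROX_NONE); return max(cs,key=cv2.contourArea)
def fitc(c,cnt,z):
    P=np.array([onz(c,p,z)[:2] for p in cv2.convexHull(cnt)[:,0].astype(float)],np.float32)
    (x,y),(a,b),t=cv2.fitEllipse(P); return np.round([x,y,a,b],4)
E
python3 - <<'E'
from m import *
t=load('top0');s=load('scene0')
for c,n,bx in((t,'top',dict(red=(195,150,240,200),white=(262,145,305,190),dish=(340,155,480,290),funnel=(235,145,268,185),board=(60,170,160,310))),
           (s,'scene',dict(red=(290,215,330,250),white=(230,205,262,235),dish=(95,140,215,225),funnel=(255,240,290,282),board=(385,200,480,310)))):
    hsv=cv2.cvtColor(c['color'],cv2.COLOR_RGB2HSV);H,S,V=[hsv[:,:,i].astype(int) for i in range(3)]
    red=((H<8)|(H>172))&(S>170)&(V>110); wh=(S<45)&(V>150); bl=(H>95)&(H<120)&(S>120)&(V>70)
    for k,m,z in(('red',red,.108),('white',wh,.108),('dish',bl,.038),('funnel',(S<60)&(V>110),.012)):
        cn=blob(c,m.astype(np.uint8),bx[k]); print(n,k,cv2.boundingRect(cn),fitc(c,cn,z))
    cn=blob(c,wh.astype(np.uint8),bx['board']); r=cv2.boxPoints(cv2.minAreaRect(cn)); ap=cv2.approxPolyDP(cv2.convexHull(cn),8,True)[:,0]
    print('board',ap.tolist(),[np.round(onz(c,p.astype(float),.015)[:2],3).tolist() for p in ap])
a=cv2.resize(t['color'][125:225,185:320],None,fx=4,fy=4);cv2.imwrite('pics/crop0.png',a[:,:,::-1])
E
```

```text
top red (205, 161, 26, 26) [0.5844 0.0859 0.0474 0.0488]
top white (269, 152, 27, 27) [ 0.5975 -0.0332  0.0488  0.0498]
top dish (359, 169, 110, 111) [ 0.4944 -0.2914  0.2183  0.2197]
top funnel (237, 152, 26, 28) [0.6258 0.0302 0.051  0.0582]
board [[131, 175], [152, 289], [84, 305], [67, 202], [73, 189]] [[0.612, 0.272], [0.381, 0.225], [0.353, 0.358], [0.559, 0.402], [0.586, 0.391]]
scene red (297, 221, 25, 24) [0.5935 0.0876 0.0478 0.0577]
scene white (233, 209, 28, 24) [ 0.6037 -0.0308  0.0512  0.0621]Traceback (most recent call last):
  File "<stdin>", line 8, in <module>
  File "m.py", line 4, in blob
    cs,_=cv2.findContours(m,cv2.RETR_EXTERNAL,cv2.CHAIN_APPROX_NONE); return max(cs,key=cv2.contourArea)
                                                                             ~~~^^^^^^^^^^^^^^^^^^^^^^^^
ValueError: max() iterable argument is empty
```

```bash
python3 - <<'E'
from m import *
t=load('top0');s=load('scene0')
for c,box in((t,(240,150,258,168)),(s,(266,243,282,256))):
    g=cv2.cvtColor(c['color'],cv2.COLOR_RGB2GRAY); x0,y0,x1,y1=box
    m=(g<70).astype(np.uint8); cn=blob(c,m,box); M=cv2.moments(cn); p=cn[:,0].mean(0); print('hole',p,cn.shape,onz(c,p,.070))
for c,n,box in((s,'scene',(95,140,215,225)),):
    hsv=cv2.cvtColor(c['color'],cv2.COLOR_RGB2HSV);H,S,V=[hsv[:,:,i].astype(int) for i in range(3)]
    m=((H>95)&(H<120)&(S>100)&(V>60)).astype(np.uint8); 
    print(hsv[170,150],hsv[300,300],hsv[195,150])
# predicted dish rim + bottoms
for c,n in((t,'top'),(s,'scene')):
    I=c['color'].copy()
    def circ(x,y,z,r,col):
        th=np.linspace(0,6.28,100); P=proj(c,np.c_[x+r*np.cos(th),y+r*np.sin(th),0*th+z]); cv2.polylines(I,[np.round(P*8).astype(np.int32)],True,col,1,cv2.LINE_AA,3)
    circ(.4944,-.2914,.038,.112,(255,255,0)); circ(.4944,-.2914,.006,.08,(255,255,0))
    circ(.5844,.0859,.012,.036,(255,0,255));circ(.5975,-.0332,.012,.036,(255,0,255));circ(.6206,.0296,.008,.026,(255,0,0))
    circ(.5844,.0859,.108,.028,(0,255,255));circ(.5975,-.0332,.108,.028,(0,255,255))
    a=cv2.resize(I[130:290,95:470] if n=='scene' else I[120:290,180:480],None,fx=2.1 if n=='scene' else 2.6,fy=2.1 if n=='scene' else 2.6,interpolation=2); cv2.imwrite(f'pics/ov_{n}.png',a[:,:,::-1])
a=cv2.resize(t['color'][125:225,185:320],None,fx=4,fy=4);cv2.imwrite('pics/crop0.png',a[:,:,::-1])
E
```

```text
hole [248.6 158.2] (10, 1, 2) [0.62350726 0.02957329 0.07      ]
hole [273.4 249.2] (10, 1, 2) [0.62378336 0.02941508 0.07      ]
[105  98 159] [ 17  82 158] [105  97 165]
```

View pics/crop0.png

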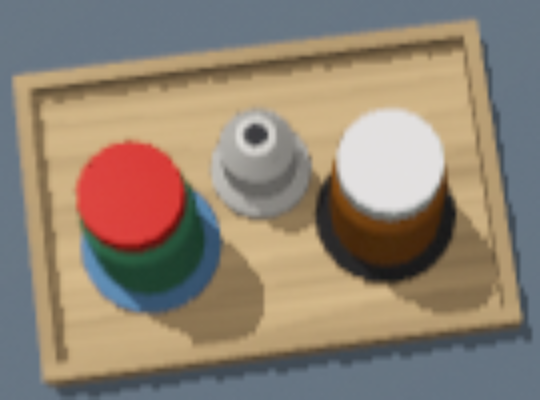

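View pics/ov_top.png

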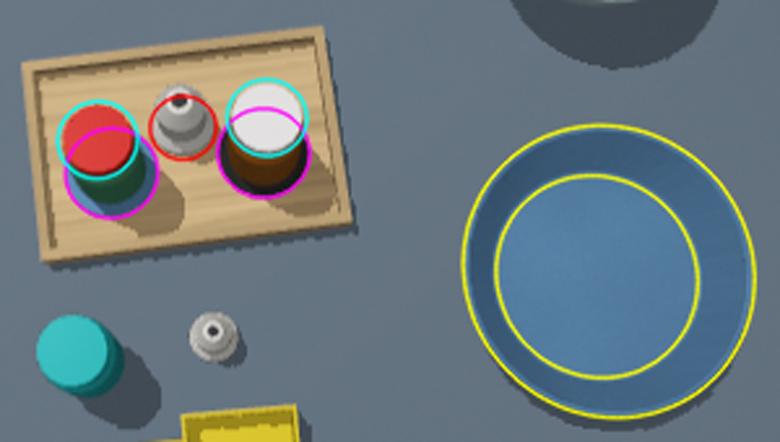

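View pics/ov_scene.png

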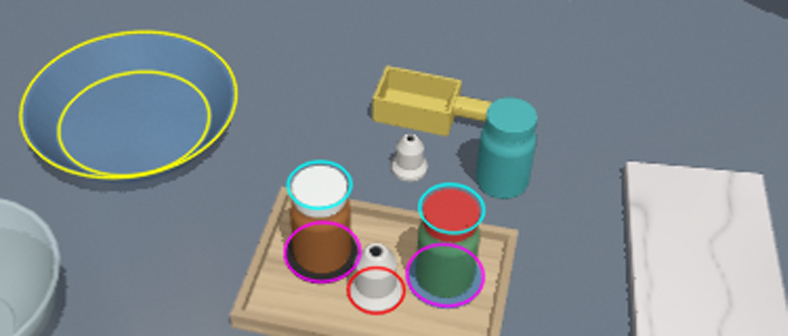

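The crop confirms the choice. The tray funnel is clearly larger than the loose one, the red jar sits on the blue coaster and the white jar on the black. Two rays give the funnel at (0.6235, 0.0295). The jars come out 119.8 mm apart, against the 120 mm given.

```bash
cat > go.py <<'E'
import sys
from h import *
from scipy.spatial.transform import Rotation as R
# usage: go.py x y z yawdeg
o=status.get_obs(); q=R.from_quat(o['ee_rot']); p=np.array(o['position'])
if len(sys.argv)>1:
    x,y,z,w=map(float,sys.argv[1:5]); w=np.radians(w)
    T=R.from_matrix(np.array([[np.cos(w),np.sin(w),0],[np.sin(w),-np.cos(w),0],[0,0,-1]]))
    d=q.inv().apply(np.array([x,y,z])-p)/.05; dT=T.inv().apply(np.array([x,y,z])-p)/.05
    rv=np.degrees((q.inv()*T).as_rotvec())/5
    print('shift',np.round(d,3),'in target frame',np.round(dT,3),'turn',np.round(rv,2))
print('t',o['clock'],'p',np.round(p,4),'yaw',np.round(np.degrees(np.arctan2(*q.as_matrix()[[1,0],0])),2),'F',np.round(o['ft_force'],1),'w',round(o['grip_width'],3),'q',np.round(o['joint_pos'],2))
E
python3 go.py .586 .0862 .33 6.3
```

```text
shift [-7.42  10.703  1.491] in target frame [ 6.894 11.05   1.48 ] turn [1.000e-02 1.000e-02 1.334e+01]
t 0.1 p [0.1827 0.5976 0.404 ] yaw 73.0 F [ 0.7  0.  -0. ] w 0.995 q [-1.3   0.33 -0.06  1.46  0.02  1.35 -0.09]
```

Emit:
servo_tool --motion '[[[0, 0, 0, 0, 0, 1], [0, 0, 0, 0, 0, 1], [0, 0, 0, 0, 0, 1], [0, 0, 0, 0, 0, 1], [0, 0, 0, 0, 0, 1], [0, 0, 0, 0, 0, 1], [0, 0, 0, 0, 0, 1], [0, 0, 0, 0, 0, 1], [0, 0, 0, 0, 0, 1], [0, 0, 0, 0, 0, 1], [0, 0, 0, 0, 0, 1], [0, 0, 0, 0, 0, 1]]]' --jaw 0 --force 40

```text
clock: 1.3
position: [0.1825, 0.5965, 0.3978]
ee_rot: [0.996, 0.093, -0.002, 0.006]
ft_force: [0.2, 0.4, 0.8]
grip_width: 0.997
```

```bash
python3 go.py .586 .0862 .33 6.3
```

```text
shift [ 6.055 11.504  1.457] in target frame [ 6.901 11.03   1.355] turn [0.14 0.06 0.87]
t 1.3 p [0.1825 0.5965 0.3978] yaw 10.63 F [0.2 0.4 0.8] w 0.997 q [-1.41  0.33  0.08  1.47 -0.03  1.35 -1.14]
```

Emit:
servo_tool --motion '[[[0.52, 0.95, 0, 0.1, 0, 0.5], [0.5, 0.95, 0, 0, 0, 0.4], [0.55, 0.92, 0, 0, 0, 0], [0.55, 0.92, 0, 0, 0, 0], [0.55, 0.92, 0, 0, 0, 0], [0.55, 0.92, 0, 0, 0, 0], [0.55, 0.92, 0, 0, 0, 0], [0.55, 0.92, 0, 0, 0, 0], [0.55, 0.92, 0, 0, 0, 0], [0.55, 0.92, 0, 0, 0, 0], [0.55, 0.92, 0, 0, 0, 0], [0.55, 0.92, 0, 0, 0, 0]]]'

```text
clock: 2.5
position: [0.5412, 0.1157, 0.3937]
ee_rot: [0.998, 0.057, -0.005, 0.002]
ft_force: [0.8, 0.6, -1.1]
grip_width: 1.003
```

```bash
python3 go.py .586 .0862 .33 6.3
```

```text
shift [0.837 0.683 1.269] in target frame [0.827 0.684 1.275] turn [0.05 0.12 0.05]
t 2.5 p [0.5412 0.1157 0.3937] yaw 6.57 F [ 0.8  0.6 -1.1] w 1.003 q [-0.76  0.19  0.53  1.69 -0.1   1.3  -0.09]
```

Emit:
servo_tool --motion '[[[0.42, 0.34, 0.4, 0.05, 0.1, 0.05], [0.42, 0.34, 0.4, 0, 0, 0], [0, 0, 0.45, 0, 0, 0], [0, 0, 0, 0, 0, 0]]]'

```text
clock: 2.9
position: [0.5908, 0.0764, 0.3289]
ee_rot: [0.999, 0.049, 0.0, 0.002]
ft_force: [0.3, 0.2, 0.1]
grip_width: 0.998
```

```bash
python3 go.py .586 .0862 .225 6.3; python3 - <<'E'
from h import *
t=snap('top','top1'); s=snap('scene','scene1')
a=np.vstack([cv2.resize(t['color'][100:240,170:330],None,fx=2.5,fy=2)[:300],cv2.resize(s['color'][140:290,200:360],None,fx=2.5,fy=2)]); cv2.imwrite('pics/c1.png',a[:,:,::-1])
E
```

```text
shift [-0.076 -0.212  2.076] in target frame [-0.073 -0.206  2.077] turn [ 0.04  0.   -0.13]
t 2.9 p [0.5908 0.0764 0.3289] yaw 5.66 F [0.3 0.2 0.1] w 0.998 q [-0.65  0.35  0.55  1.67 -0.19  1.18  0.04]
```

View pics/c1.png

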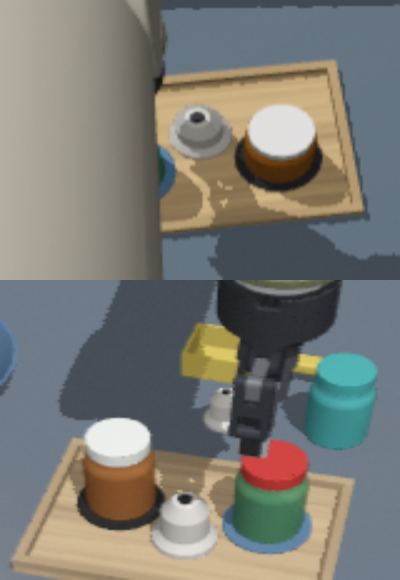

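The gripper is over the red jar, with its fingers above the lid in the scene view. The top view is blocked by the arm. I'll remove the 10 mm overshoot and then descend.

Emit:
servo_tool --motion '[[[-0.08, -0.21, 0.1, 0.04, 0, -0.12], [0, 0, 0, 0, 0, 0], [0, 0, 0, 0, 0, 0]]]'

```text
clock: 3.3
position: [0.5858, 0.0895, 0.3301]
ee_rot: [0.998, 0.057, 0.004, -0.002]
ft_force: [0.7, -0.6, -0.1]
grip_width: 0.999
```

```bash
python3 go.py .586 .0862 .225 6.3
```

```text
shift [-0.022  0.074  2.102] in target frame [-0.003  0.066  2.102] turn [-0.04 -0.1   0.05]
t 3.3 p [0.5858 0.0895 0.3301] yaw 6.53 F [ 0.7 -0.6 -0.1] w 0.999 q [-0.67  0.33  0.54  1.68 -0.19  1.17  0.03]
```

Emit:
servo_tool --motion '[[[0, 0.07, 0.3, -0.04, -0.1, 0.05], [0, 0, 0.3, 0, 0, 0], [0, 0, 0.3, 0, 0, 0], [0, 0, 0.3, 0, 0, 0], [0, 0, 0.3, 0, 0, 0], [0, 0, 0.1, 0, 0, 0], [0, 0, 0, 0, 0, 0]]]'

```text
clock: 4.0
position: [0.5851, 0.0858, 0.2419]
ee_rot: [0.998, 0.055, -0.002, 0.0]
ft_force: [0.5, -0.3, 0.6]
grip_width: 1.001
```

```bash
python3 go.py .586 .0862 .225 6.3
```

```text
shift [ 0.02  -0.006  0.339] in target frame [ 0.019 -0.006  0.339] turn [ 0.01  0.04 -0.  ]
t 4.0 p [0.5851 0.0858 0.2419] yaw 6.28 F [ 0.5 -0.3  0.6] w 1.001 q [-0.64  0.44  0.51  1.75 -0.25  1.02  0.08]
```

Emit:
servo_tool --motion '[[[0.02, 0, 0.2, 0, 0, 0], [0, 0, 0.12, 0, 0, 0], [0, 0, 0, 0, 0, 0], [0, 0, 0, 0, 0, 0]]]'

```text
clock: 4.4
position: [0.5865, 0.0857, 0.2252]
ee_rot: [0.999, 0.055, -0.001, 0.0]
ft_force: [-0.5, -0.1, 0.5]
grip_width: 0.998
```

Emit:
servo_tool --motion '[[[0, 0, 0, 0, 0, 0], [0, 0, 0, 0, 0, 0], [0, 0, 0, 0, 0, 0], [0, 0, 0, 0, 0, 0], [0, 0, 0, 0, 0, 0], [0, 0, 0, 0, 0, 0], [0, 0, 0, 0, 0, 0], [0, 0, 0, 0, 0, 0], [0, 0, 0, 0, 0, 0], [0, 0, 0, 0, 0, 0]]]' --jaw 200 --force 50

```text
clock: 5.4
position: [0.5865, 0.0857, 0.2264]
ee_rot: [0.999, 0.055, -0.001, -0.0]
ft_force: [-0.3, -0.7, -1.3]
grip_width: 0.641
```

```bash
python3 go.py .428 .304 .330 6.3
```

```text
shift [-2.679 -4.686 -2.068] in target frame [-2.673 -4.687 -2.072] turn [-0.    0.01 -0.01]
t 5.4 p [0.5865 0.0857 0.2264] yaw 6.26 F [-0.3 -0.7 -1.3] w 0.641 q [-0.63  0.46  0.51  1.76 -0.26  0.99  0.09]
```

Emit:
servo_tool --motion '[[[0, 0, -0.2, 0, 0, 0], [0, 0, -0.4, 0, 0, 0], [0, 0, -0.5, 0, 0, 0], [0, 0, -0.5, 0, 0, 0], [0, 0, -0.5, 0, 0, 0], [0, 0, -0.3, 0, 0, 0], [0, 0, 0, 0, 0, 0], [0, 0, 0, 0, 0, 0]]]'

```text
clock: 6.2
position: [0.5857, 0.0852, 0.3524]
ee_rot: [0.999, 0.054, -0.002, 0.0]
ft_force: [0.1, -0.4, -3.2]
grip_width: 0.638
```

```bash
python3 go.py .428 .304 .34 6.3
```

```text
shift [-2.661 -4.691  0.254] in target frame [-2.654 -4.695  0.247] turn [ 0.01  0.05 -0.02]
t 6.2 p [0.5857 0.0852 0.3524] yaw 6.2 F [ 0.1 -0.4 -3.2] w 0.638 q [-0.67  0.32  0.55  1.65 -0.17  1.23  0.03]
```

Lifted: force z is -3.2 N, about 0.3 kg. Carrying it to the near slab slot.

Emit:
servo_tool --motion '[[[-0.15, -0.25, 0, 0, 0.05, 0], [-0.3, -0.5, 0, 0, 0, 0], [-0.3, -0.55, 0, 0, 0, 0], [-0.3, -0.55, 0, 0, 0, 0], [-0.3, -0.55, 0, 0, 0, 0], [-0.3, -0.55, 0, 0, 0, 0], [-0.3, -0.55, 0, 0, 0, 0], [-0.3, -0.5, 0, 0, 0, 0], [-0.25, -0.4, 0, 0, 0, 0], [-0.15, -0.2, 0, 0, 0, 0], [0, 0, 0, 0, 0, 0], [0, 0, 0, 0, 0, 0]]]'

```text
clock: 7.4
position: [0.4119, 0.3118, 0.3391]
ee_rot: [0.998, 0.057, -0.007, 0.006]
ft_force: [-0.2, -0.6, -3.5]
grip_width: 0.635
```

```bash
python3 go.py .428 .304 .2316 6.3
```

```text
shift [0.334 0.17  2.148] in target frame [0.302 0.191 2.151] turn [0.12 0.18 0.05]
t 7.4 p [0.4119 0.3118 0.3391] yaw 6.53 F [-0.2 -0.6 -3.5] w 0.635 q [-1.08  0.15  0.37  1.84 -0.06  1.18 -0.57]
```

Emit:
servo_tool --motion '[[[0.15, 0.1, 0.2, 0.12, 0.18, 0.05], [0.15, 0.09, 0.35, 0, 0, 0], [0, 0, 0.4, 0, 0, 0], [0, 0, 0.4, 0, 0, 0], [0, 0, 0.3, 0, 0, 0], [0, 0, 0, 0, 0, 0], [0, 0, 0, 0, 0, 0]]]'

```text
clock: 8.1
position: [0.4316, 0.2975, 0.2526]
ee_rot: [0.999, 0.05, 0.001, 0.001]
ft_force: [0.3, -0.5, -3.2]
grip_width: 0.64
```

```bash
python3 go.py .428 .304 .2296 6.3
```

```text
shift [-0.06  -0.139  0.46 ] in target frame [-0.058 -0.138  0.46 ] turn [ 0.03 -0.02 -0.11]
t 8.1 p [0.4316 0.2975 0.2526] yaw 5.76 F [ 0.3 -0.5 -3.2] w 0.64 q [-1.03  0.26  0.38  1.92 -0.11  0.98 -0.5 ]
```

Emit:
servo_tool --motion '[[[-0.06, -0.14, 0.2, 0.03, 0, -0.1], [0, 0, 0.14, 0, 0, 0], [0, 0, 0.06, 0, 0, 0], [0, 0, 0, 0, 0, 0], [0, 0, 0, 0, 0, 0]]]'

```text
clock: 8.6
position: [0.4284, 0.3049, 0.2329]
ee_rot: [0.998, 0.055, 0.002, -0.001]
ft_force: [-0.6, -0.6, -4.1]
grip_width: 0.639
```

```bash
python3 go.py .428 .304 .2296 6.3
```

```text
shift [-0.011  0.017  0.066] in target frame [-0.011  0.017  0.066] turn [-0.02 -0.04 -0.  ]
t 8.6 p [0.4284 0.3049 0.2329] yaw 6.29 F [-0.6 -0.6 -4.1] w 0.639 q [-1.03  0.29  0.37  1.93 -0.13  0.94 -0.49]
```

Emit:
servo_tool --motion '[[[0, 0, 0.05, 0, 0, 0], [0, 0, 0.03, 0, 0, 0], [0, 0, 0, 0, 0, 0], [0, 0, 0, 0, 0, 0]]]'

```text
clock: 9.0
position: [0.4287, 0.305, 0.2293]
ee_rot: [0.998, 0.055, 0.002, -0.002]
ft_force: [0.3, 0.1, -3.9]
grip_width: 0.636
```

```bash
python3 go.py .428 .304 .2294 6.3
```

```text
shift [-0.017  0.019 -0.001] in target frame [-0.017  0.019 -0.001] turn [-0.03 -0.06 -0.  ]
t 9.0 p [0.4287 0.305  0.2293] yaw 6.28 F [ 0.3  0.1 -3.9] w 0.636 q [-1.03  0.3   0.37  1.93 -0.13  0.93 -0.49]
```

Emit:
servo_tool --motion '[[[0, 0, 0.03, -0.03, -0.06, 0], [0, 0, 0.02, 0, 0, 0], [0, 0, 0, 0, 0, 0]]]'

```text
clock: 9.3
position: [0.4296, 0.3057, 0.2296]
ee_rot: [0.998, 0.055, 0.0, -0.001]
ft_force: [0.4, 0.5, -3.9]
grip_width: 0.638
```

Emit:
servo_tool --motion '[[[0, 0, 0.05, 0, 0, 0], [0, 0, 0.05, 0, 0, 0], [0, 0, 0, 0, 0, 0]]]'

```text
clock: 9.6
position: [0.4303, 0.3062, 0.2299]
ee_rot: [0.999, 0.055, 0.0, -0.003]
ft_force: [-0.5, -0.4, -3.2]
grip_width: 0.636
```

Emit:
servo_tool --motion '[[[0, 0, 0.08, 0, 0, 0], [0, 0, 0.08, 0, 0, 0]]]'

```text
clock: 9.8
position: [0.4311, 0.3071, 0.2288]
ee_rot: [0.999, 0.054, -0.001, -0.005]
ft_force: [-26.7, -20.8, 74.7]
grip_width: 0.637
```

```bash
python3 go.py .428 .304 .2294 6.3; python3 - <<'E'
from h import *
s=snap('scene','scene2')
a=cv2.resize(s['color'][130:330,340:500],None,fx=3,fy=3); cv2.imwrite('pics/c2.png',a[:,:,::-1])
E
```

```text
shift [-0.069  0.054 -0.012] in target frame [-0.069  0.054 -0.012] turn [-0.12  0.01 -0.01]
t 9.8 p [0.4311 0.3071 0.2288] yaw 6.24 F [-26.7 -20.8  74.7] w 0.637 q [-1.02  0.31  0.37  1.92 -0.15  0.93 -0.48]
```

View pics/c2.png

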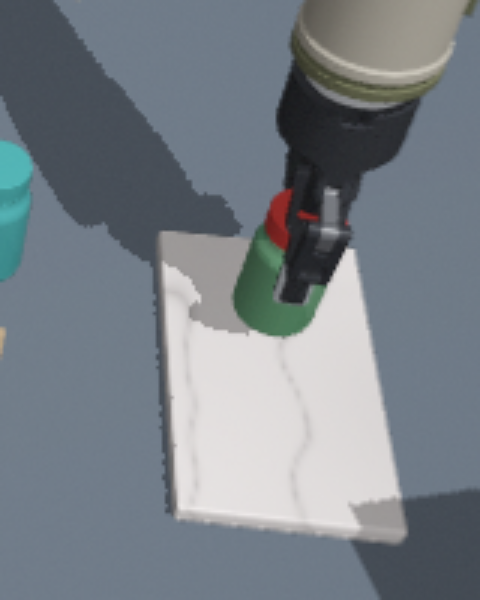

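It is on the slab, and I pressed harder than meant (75 N, still under the 120 N limit). A zero row relaxes that. In future I'll stop at the computed contact height. Relaxing and releasing now.

Emit:
servo_tool --motion '[[[0, 0, -0.02, 0, 0, 0], [0, 0, 0, 0, 0, 0]]]'

```text
clock: 10.05
position: [0.4315, 0.3069, 0.2313]
ee_rot: [0.999, 0.054, -0.0, -0.006]
ft_force: [-0.3, -0.6, -3.6]
grip_width: 0.635
```

Emit:
servo_tool --motion '[[[0, 0, 0, 0, 0, 0], [0, 0, 0, 0, 0, 0], [0, 0, 0, 0, 0, 0], [0, 0, 0, 0, 0, 0], [0, 0, 0, 0, 0, 0], [0, 0, 0, 0, 0, 0]]]' --jaw 0

```text
clock: 10.65
position: [0.4317, 0.3073, 0.2299]
ee_rot: [0.999, 0.054, 0.0, -0.006]
ft_force: [0.6, 0.4, -0.6]
grip_width: 1.002
```

```bash
python3 go.py .428 .304 .34 6.3
```

```text
shift [-0.078  0.032 -2.203] in target frame [-0.08   0.057 -2.203] turn [-0.13 -0.01 -0.01]
t 10.65 p [0.4317 0.3073 0.2299] yaw 6.23 F [ 0.6  0.4 -0.6] w 1.002 q [-1.02  0.3   0.37  1.92 -0.15  0.93 -0.48]
```

Emit:
servo_tool --motion '[[[0, 0, -0.3, 0, 0, 0], [0, 0, -0.5, 0, 0, 0], [0, 0, -0.6, 0, 0, 0], [0, 0, -0.6, 0, 0, 0], [0, 0, -0.3, -0.1, 0, 0], [0, 0, 0, 0, 0, 0]]]'

```text
clock: 11.25
position: [0.4314, 0.3056, 0.3481]
ee_rot: [0.999, 0.054, -0.0, -0.0]
ft_force: [0.7, -0.4, -0.7]
grip_width: 1.0
```

```bash
python3 go.py .598 -.033 .33 6.3
```

```text
shift [2.58  7.093 0.355] in target frame [2.569 7.096 0.362] turn [-0.01  0.01 -0.02]
t 11.25 p [0.4314 0.3056 0.3481] yaw 6.21 F [ 0.7 -0.4 -0.7] w 1.0 q [-1.06  0.16  0.39  1.81 -0.07  1.18 -0.54]
```

Emit:
servo_tool --motion '[[[0.25, 0.7, 0, 0, 0, 0], [0.26, 0.75, 0, 0, 0, 0], [0.26, 0.75, 0, 0, 0, 0], [0.26, 0.75, 0, 0, 0, 0], [0.26, 0.75, 0, 0, 0, 0], [0.26, 0.75, 0, 0, 0, 0], [0.26, 0.75, 0, 0, 0, 0], [0.26, 0.7, 0, 0, 0, 0], [0.25, 0.5, 0, 0, 0, 0], [0.15, 0.3, 0, 0, 0, 0], [0, 0, 0, 0, 0, 0], [0, 0, 0, 0, 0, 0]]]'

```text
clock: 12.45
position: [0.5937, -0.0251, 0.3341]
ee_rot: [0.998, 0.056, -0.005, 0.001]
ft_force: [0.7, -0.1, -0.1]
grip_width: 0.996
```

```bash
python3 go.py .598 -.033 .33 6.3;  python3 - <<'E'
from h import *
s=snap('scene','scene3');t=snap('top','top3')
cv2.imwrite('pics/c3.png',np.hstack([t['color'][100:400,40:340],s['color'][100:400,180:480]])[:,:,::-1])
E
```

```text
shift [0.069 0.166 0.082] in target frame [0.069 0.166 0.082] turn [0.01 0.12 0.03]
t 12.45 p [ 0.5937 -0.0251  0.3341] yaw 6.47 F [ 0.7 -0.1 -0.1] w 0.996 q [-0.54  0.36  0.63  1.66 -0.22  1.21  0.25]
```

View pics/c3.png

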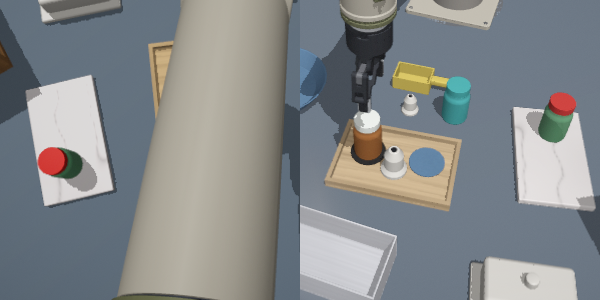

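The red jar stands upright on the slab, at (60,163) in the left half of the picture. The blue coaster is now clear in the scene view, so I'll measure it and refine the white jar's position from its lid.

```bash
python3 - <<'E'
from m import *
s=load('scene3')
hsv=cv2.cvtColor(s['color'],cv2.COLOR_RGB2HSV);H,S,V=[hsv[:,:,i].astype(int) for i in range(3)]
m=((H>95)&(H<120)&(S>100)&(V>60)).astype(np.uint8); cn=blob(s,m,(280,240,340,285)); print(cv2.boundingRect(cn),fitc(s,cn,.012))
# white-lid: leftmost/rightmost of amber+lid -> use black coaster partial
E
```

```text
(289, 249, 35, 28) [0.5888 0.0862 0.0668 0.0674]
```

Emit:
servo_tool --motion '[[[0.07, 0.17, 0.08, 0, 0.12, 0], [0, 0, 0.2, 0, 0, 0], [0, 0, 0, 0, 0, 0]]]'

```text
clock: 12.85
position: [0.5978, -0.0305, 0.3191]
ee_rot: [0.998, 0.059, 0.001, -0.001]
ft_force: [0.4, 0.5, 0.2]
grip_width: 0.999
```

```bash
python3 go.py .598 -.033 .226 6.3
```

```text
shift [-0.004  0.053  1.861] in target frame [-1.000e-03  5.100e-02  1.861e+00] turn [-0.01 -0.02  0.09]
t 12.85 p [ 0.5978 -0.0305  0.3191] yaw 6.77 F [0.4 0.5 0.2] w 0.999 q [-0.52  0.38  0.62  1.67 -0.24  1.17  0.28]
```

Emit:
servo_tool --motion '[[[0.02, 0.05, 0.3, 0, 0, 0.09], [0, 0, 0.3, 0, 0, 0], [0, 0, 0.3, 0, 0, 0], [0, 0, 0.3, 0, 0, 0], [0, 0, 0.2, 0, 0, 0], [0, 0, 0, 0, 0, 0], [0, 0, 0, 0, 0, 0]]]'

```text
clock: 13.55
position: [0.5984, -0.0319, 0.2409]
ee_rot: [0.998, 0.055, -0.001, -0.001]
ft_force: [1.7, -0.5, -0.3]
grip_width: 0.998
```

```bash
python3 go.py .599 -.033 .226 6.3
```

```text
shift [0.01  0.023 0.298] in target frame [0.01  0.022 0.298] turn [-0.01  0.02  0.01]
t 13.55 p [ 0.5984 -0.0319  0.2409] yaw 6.34 F [ 1.7 -0.5 -0.3] w 0.998 q [-0.49  0.47  0.59  1.74 -0.3   1.03  0.32]
```

Emit:
servo_tool --motion '[[[0.01, 0.02, 0.2, 0, 0, 0], [0, 0, 0.1, 0, 0, 0], [0, 0, 0, 0, 0, 0], [0, 0, 0, 0, 0, 0]]]'

```text
clock: 13.95
position: [0.5996, -0.033, 0.2259]
ee_rot: [0.998, 0.055, 0.0, -0.001]
ft_force: [0.3, -0.1, 1.5]
grip_width: 0.997
```

Emit:
servo_tool --motion '[[[0, 0, 0, 0, 0, 0], [0, 0, 0, 0, 0, 0], [0, 0, 0, 0, 0, 0], [0, 0, 0, 0, 0, 0], [0, 0, 0, 0, 0, 0], [0, 0, 0, 0, 0, 0], [0, 0, 0, 0, 0, 0], [0, 0, 0, 0, 0, 0], [0, 0, 0, 0, 0, 0], [0, 0, 0, 0, 0, 0]]]' --jaw 200 --force 50

```text
clock: 14.95
position: [0.5995, -0.0332, 0.2269]
ee_rot: [0.998, 0.055, 0.0, -0.001]
ft_force: [0.0, -0.4, 0.4]
grip_width: 0.633
```

```bash
python3 go.py
```

```text
t 14.95 p [ 0.5995 -0.0332  0.2269] yaw 6.34 F [ 0.  -0.4  0.4] w 0.633 q [-0.48  0.49  0.58  1.74 -0.31  1.    0.33]
```

Emit:
servo_tool --motion '[[[0, 0, -0.2, 0, 0, 0], [0, 0, -0.4, 0, 0, 0], [0, 0, -0.5, 0, 0, 0], [0, 0, -0.5, 0, 0, 0], [0, 0, -0.5, 0, 0, 0], [0, 0, -0.3, 0, 0, 0], [0, 0, 0, 0, 0, 0], [0, 0, 0, 0, 0, 0]]]'

```text
clock: 15.75
position: [0.5982, -0.0335, 0.3524]
ee_rot: [0.998, 0.055, -0.002, -0.001]
ft_force: [-0.7, -0.3, -3.8]
grip_width: 0.635
```

```bash
python3 go.py .536 .326 .36 6.3
```

```text
shift [-0.45  -7.282 -0.141] in target frame [-0.448 -7.282 -0.153] turn [-0.02  0.04 -0.  ]
t 15.75 p [ 0.5982 -0.0335  0.3524] yaw 6.29 F [-0.7 -0.3 -3.8] w 0.635 q [-0.53  0.35  0.64  1.63 -0.22  1.24  0.26]
```

Emit:
servo_tool --motion '[[[0, -0.3, 0, 0, 0, 0], [-0.04, -0.6, 0, 0, 0, 0], [-0.04, -0.75, 0, 0, 0, 0], [-0.04, -0.8, 0, 0, 0, 0], [-0.04, -0.8, 0, 0, 0, 0], [-0.04, -0.8, 0, 0, 0, 0], [-0.04, -0.8, 0, 0, 0, 0], [-0.04, -0.7, 0, 0, 0, 0], [-0.04, -0.6, 0, 0, 0, 0], [-0.04, -0.4, 0, 0, 0, 0], [0, -0.2, 0, 0, 0, 0], [0, 0, 0, 0, 0, 0]]]'

```text
clock: 16.95
position: [0.5326, 0.3221, 0.3376]
ee_rot: [0.998, 0.057, -0.012, 0.003]
ft_force: [0.0, -0.4, -3.5]
grip_width: 0.636
```

```bash
python3 go.py .538 .328 .231 6.3
```

```text
shift [ 0.17  -0.113  2.129] in target frame [ 0.12  -0.105  2.132] turn [0.05 0.27 0.04]
t 16.95 p [0.5326 0.3221 0.3376] yaw 6.52 F [ 0.  -0.4 -3.5] w 0.636 q [-0.98  0.4   0.48  1.57 -0.2   1.24 -0.36]
```

Emit:
servo_tool --motion '[[[0.12, -0.1, 0.2, 0.05, 0.27, 0.04], [0, 0, 0.35, 0, 0, 0], [0, 0, 0.4, 0, 0, 0], [0, 0, 0.4, 0, 0, 0], [0, 0, 0.25, 0, 0, 0], [0, 0, 0, 0, 0, 0], [0, 0, 0, 0, 0, 0]]]'

```text
clock: 17.65
position: [0.5404, 0.3196, 0.2537]
ee_rot: [0.999, 0.05, 0.0, 0.002]
ft_force: [0.6, 0.1, -3.3]
grip_width: 0.636
```

```bash
python3 go.py .538 .328 .2305 6.3
```

```text
shift [-0.03  -0.173  0.463] in target frame [-0.028 -0.172  0.464] turn [ 0.05 -0.   -0.11]
t 17.65 p [0.5404 0.3196 0.2537] yaw 5.77 F [ 0.6  0.1 -3.3] w 0.636 q [-0.96  0.49  0.46  1.64 -0.23  1.07 -0.34]
```

Emit:
servo_tool --motion '[[[-0.03, -0.17, 0.2, 0.05, 0, -0.1], [0, 0, 0.15, 0, 0, 0], [0, 0, 0.05, 0, 0, 0], [0, 0, 0, 0, 0, 0], [0, 0, 0, 0, 0, 0]]]'

```text
clock: 18.15
position: [0.5385, 0.329, 0.2343]
ee_rot: [0.998, 0.055, 0.001, -0.001]
ft_force: [0.3, 0.2, -3.7]
grip_width: 0.635
```

```bash
python3 go.py .538 .328 .2305 6.3
```

```text
shift [-0.013  0.019  0.076] in target frame [-0.012  0.019  0.076] turn [-0.02 -0.04  0.01]
t 18.15 p [0.5385 0.329  0.2343] yaw 6.33 F [ 0.3  0.2 -3.7] w 0.635 q [-0.96  0.51  0.44  1.65 -0.25  1.03 -0.33]
```

Emit:
servo_tool --motion '[[[0, 0, 0.04, -0.02, -0.04, 0], [0, 0, 0.02, 0, 0, 0], [0, 0, 0.02, 0, 0, 0]]]'

```text
clock: 18.45
position: [0.5388, 0.3291, 0.2308]
ee_rot: [0.998, 0.055, 0.0, -0.0]
ft_force: [0.1, -0.3, -2.9]
grip_width: 0.635
```

Emit:
servo_tool --motion '[[[0, 0, 0.02, 0, 0, 0], [0, 0, 0.02, 0, 0, 0]]]'

```text
clock: 18.65
position: [0.5389, 0.3292, 0.2298]
ee_rot: [0.998, 0.055, 0.0, -0.001]
ft_force: [-6.2, -2.1, 13.5]
grip_width: 0.635
```

Light contact at the predicted height (13.5 N). Releasing.

Emit:
servo_tool --motion '[[[0, 0, 0, 0, 0, 0], [0, 0, 0, 0, 0, 0], [0, 0, 0, 0, 0, 0], [0, 0, 0, 0, 0, 0], [0, 0, 0, 0, 0, 0], [0, 0, 0, 0, 0, 0]]]' --jaw 0

```text
clock: 19.25
position: [0.5398, 0.3295, 0.2314]
ee_rot: [0.998, 0.055, 0.002, -0.002]
ft_force: [-0.7, 0.5, 0.1]
grip_width: 0.999
```

Emit:
servo_tool --motion '[[[0, 0, -0.3, 0, 0, 0], [0, 0, -0.5, 0, 0, 0], [0, 0, -0.6, 0, 0, 0], [0, 0, -0.6, 0, 0, 0], [0, 0, -0.3, 0, 0, 0], [0, 0, 0, 0, 0, 0]]]'

```text
clock: 19.85
position: [0.5395, 0.3284, 0.3555]
ee_rot: [0.999, 0.054, 0.002, -0.002]
ft_force: [0.1, -0.7, -0.7]
grip_width: 0.998
```

```bash
python3 go.py .622 .0296 .33 96.3; python3 go.py .622 .0296 .33 -83.7; python3 - <<'E'
from h import *
s=snap('scene','scene4');t=snap('top','top4')
cv2.imwrite('pics/c4.png',np.hstack([t['color'][100:400,40:340],s['color'][100:400,180:480]])[:,:,::-1])
E
```

```text
shift [0.988 6.121 0.495] in target frame [-6.121  0.985  0.51 ] turn [ 1.000e-02 -7.000e-02 -1.801e+01]
t 19.85 p [0.5395 0.3284 0.3555] yaw 6.25 F [ 0.1 -0.7 -0.7] w 0.998 q [-0.99  0.4   0.48  1.53 -0.19  1.25 -0.37]
shift [0.988 6.121 0.495] in target frame [ 6.121 -0.985  0.51 ] turn [-7.000e-02 -1.000e-02  1.799e+01]
t 19.85 p [0.5395 0.3284 0.3555] yaw 6.25 F [ 0.1 -0.7 -0.7] w 0.998 q [-0.99  0.4   0.48  1.53 -0.19  1.25 -0.37]
```

View pics/c4.png

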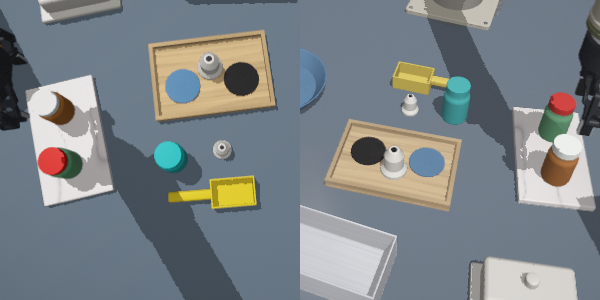

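Both jars stand upright on the slab, and both coasters and the tray funnel are in clear view. Measuring all of them.

```bash
python3 - <<'E'
from m import *
t=load('top4');s=load('scene4')
for c,n,bb,kb,fb,hb in((t,'top',(195,150,245,210),(258,150,305,205),(233,145,270,185),(240,150,258,168)),(s,'scene',(282,240,340,290),(220,230,262,275),(255,235,290,282),(266,243,282,256))):
    hsv=cv2.cvtColor(c['color'],cv2.COLOR_RGB2HSV);H,S,V=[hsv[:,:,i].astype(int) for i in range(3)]
    bl=((H>95)&(H<120)&(S>100)&(V>60)).astype(np.uint8); bk=(V<60).astype(np.uint8)
    for k,m,b in(('blue',bl,bb),('black',bk,kb)):
        cn=blob(c,m,b); print(n,k,cv2.boundingRect(cn),fitc(c,cn,.012))
    g=cv2.cvtColor(c['color'],cv2.COLOR_RGB2GRAY); cn=blob(c,(g<70).astype(np.uint8),hb);print('hole',onz(c,cn[:,0].mean(0),.07))
E
```

```text
top blue (206, 170, 34, 33) [0.5852 0.0858 0.0681 0.0685]
top black (264, 163, 35, 32) [ 0.5974 -0.0331  0.0676  0.0697]
hole [0.62350726 0.02957329 0.07      ]
scene blue (289, 249, 35, 28) [0.5888 0.0861 0.0668 0.0674]
scene black (231, 238, 31, 27) [ 0.6009 -0.0325  0.0682  0.0687]
hole [0.62378336 0.02941508 0.07      ]
```

Emit:
servo_tool --motion '[[[0.08, 0.5, 0, 0, 0, 1], [0.12, 0.5, 0, 0, 0, 1], [0.16, 0.5, 0, 0, 0, 1], [0.2, 0.45, 0, 0, 0, 1], [0.24, 0.45, 0, 0, 0, 1], [0.28, 0.4, 0, 0, 0, 1], [0.3, 0.4, 0, 0, 0, 1], [0.33, 0.38, 0, 0, 0, 1], [0.36, 0.35, 0, 0, 0, 1], [0.4, 0.3, 0, 0, 0, 1], [0.42, 0.27, 0, 0, 0, 1], [0.45, 0.23, 0, 0, 0, 1]]]'

```text
clock: 21.15
position: [0.605, 0.0275, 0.3364]
ee_rot: [0.884, -0.467, -0.008, 0.008]
ft_force: [0.9, 0.3, 0.0]
grip_width: 1.003
```

```bash
python3 go.py .622 .0296 .33 -83.7
```

```text
shift [ 0.158 -0.307  0.12 ] in target frame [-0.004 -0.343  0.128] turn [0.26 0.   5.61]
t 21.15 p [0.605  0.0275 0.3364] yaw -55.65 F [0.9 0.3 0. ] w 1.003 q [-0.73  0.42  0.78  1.63 -0.3   1.24 -0.86]
```

Emit:
servo_tool --motion '[[[0.08, -0.15, 0, 0.15, 0, 1], [0.06, -0.16, 0, 0.1, 0, 1], [0, 0, 0, 0, 0, 1], [0, 0, 0, 0, 0, 1], [0, 0, 0, 0, 0, 1], [0, 0, 0, 0, 0, 0.5], [0, 0, 0, 0, 0, 0], [0, 0, 0, 0, 0, 0]]]'

```text
clock: 21.95
position: [0.6197, 0.0236, 0.3256]
ee_rot: [0.738, -0.675, -0.005, 0.007]
ft_force: [-0.4, 0.2, 0.9]
grip_width: 0.997
```

```bash
python3 go.py .623 .0296 .26 -83.7
```

```text
shift [-0.117 -0.099  1.31 ] in target frame [-0.112 -0.079  1.312] turn [ 0.2  -0.02 -0.25]
t 21.95 p [0.6197 0.0236 0.3256] yaw -84.95 F [-0.4  0.2  0.9] w 0.997 q [-0.76  0.5   0.87  1.6  -0.39  1.24 -1.3 ]
```

Emit:
servo_tool --motion '[[[-0.11, -0.08, 0.2, 0.2, 0, -0.25], [0, 0, 0.4, 0, 0, 0], [0, 0, 0.4, 0, 0, 0], [0, 0, 0.3, 0, 0, 0], [0, 0, 0, 0, 0, 0], [0, 0, 0, 0, 0, 0]]]'

```text
clock: 22.55
position: [0.6227, 0.0293, 0.2568]
ee_rot: [0.747, -0.664, 0.0, 0.001]
ft_force: [0.9, -0.5, -0.6]
grip_width: 1.001
```

```bash
python3 go.py .623 .0296 .192 -83.7
```

```text
shift [-0.008 -0.009  1.297] in target frame [-0.005 -0.007  1.297] turn [ 0.01 -0.03  0.08]
t 22.55 p [0.6227 0.0293 0.2568] yaw -83.28 F [ 0.9 -0.5 -0.6] w 1.001 q [-0.73  0.57  0.82  1.66 -0.45  1.11 -1.24]
```

Emit:
servo_tool --motion '[[[0, 0, 0.3, 0, 0, 0.08], [0, 0, 0.35, 0, 0, 0], [0, 0, 0.35, 0, 0, 0], [0, 0, 0.2, 0, 0, 0], [0, 0, 0, 0, 0, 0], [0, 0, 0, 0, 0, 0]]]'

```text
clock: 23.15
position: [0.6231, 0.0291, 0.193]
ee_rot: [0.745, -0.667, 0.001, 0.0]
ft_force: [0.3, 0.4, -0.1]
grip_width: 1.001
```

```bash
python3 go.py .623 .0296 .192 -83.7; python3 - <<'E'
from h import *
s=snap('scene','scene5')
cv2.imwrite('pics/c5.png',cv2.resize(s['color'][180:320,200:360],None,fx=4,fy=4)[:,:,::-1])
E
```

```text
shift [-0.011  0.001  0.02 ] in target frame [-0.011  0.001  0.021] turn [-0.01 -0.02  0.  ]
t 23.15 p [0.6231 0.0291 0.193 ] yaw -83.69 F [ 0.3  0.4 -0.1] w 1.001 q [-0.69  0.65  0.76  1.7  -0.52  1.   -1.21]
```

View pics/c5.png

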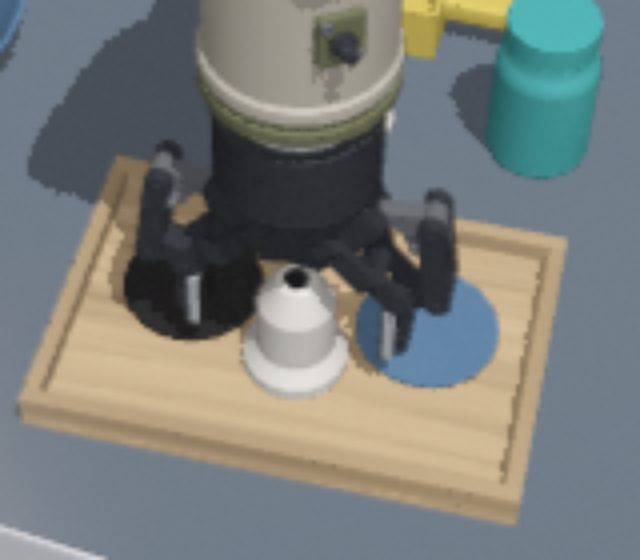

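The funnel is centred between the open pads: pads at (192,295) and (388,335), stem at about (293,325) in the crop. Closing gently.

Emit:
servo_tool --motion '[[[0, 0, 0, 0, 0, 0], [0, 0, 0, 0, 0, 0], [0, 0, 0, 0, 0, 0], [0, 0, 0, 0, 0, 0], [0, 0, 0, 0, 0, 0], [0, 0, 0, 0, 0, 0], [0, 0, 0, 0, 0, 0], [0, 0, 0, 0, 0, 0], [0, 0, 0, 0, 0, 0], [0, 0, 0, 0, 0, 0], [0, 0, 0, 0, 0, 0], [0, 0, 0, 0, 0, 0]]]' --jaw 230 --force 30

```text
clock: 24.4
position: [0.6238, 0.0292, 0.1952]
ee_rot: [0.745, -0.667, 0.002, -0.001]
ft_force: [0.3, 0.4, -0.3]
grip_width: 0.437
```

```bash
python3 go.py
```

```text
t 24.4 p [0.6238 0.0292 0.1952] yaw -83.67 F [ 0.3  0.4 -0.3] w 0.437 q [-0.69  0.64  0.76  1.7  -0.51  1.   -1.21]
```

Emit:
servo_tool --motion '[[[0, 0, -0.2, 0, 0, 0], [0, 0, -0.3, 0, 0, 0], [0, 0, -0.4, 0, 0, 0], [0, 0, -0.5, 0, 0, 0], [0, 0, -0.5, 0, 0, 0], [0, 0, -0.3, 0, 0, 0], [0, 0, 0, 0, 0, 0], [0, 0, 0, 0, 0, 0]]]'

```text
clock: 25.2
position: [0.6231, 0.0284, 0.3153]
ee_rot: [0.745, -0.668, 0.003, -0.002]
ft_force: [-0.2, 0.1, -1.5]
grip_width: 0.431
```

```bash
python3 go.py .4944 -.2914 .31 -83.7; python3 - <<'E'
from h import *
s=snap('scene','scene6')
cv2.imwrite('pics/c6.png',cv2.resize(s['color'][130:310,180:360],None,fx=3,fy=3)[:,:,::-1])
E
```

```text
shift [6.078 3.255 0.092] in target frame [6.074 3.261 0.106] turn [-0.07 -0.01 -0.01]
t 25.2 p [0.6231 0.0284 0.3153] yaw -83.76 F [-0.2  0.1 -1.5] w 0.431 q [-0.76  0.51  0.86  1.62 -0.4   1.2  -1.28]
```

View pics/c6.png

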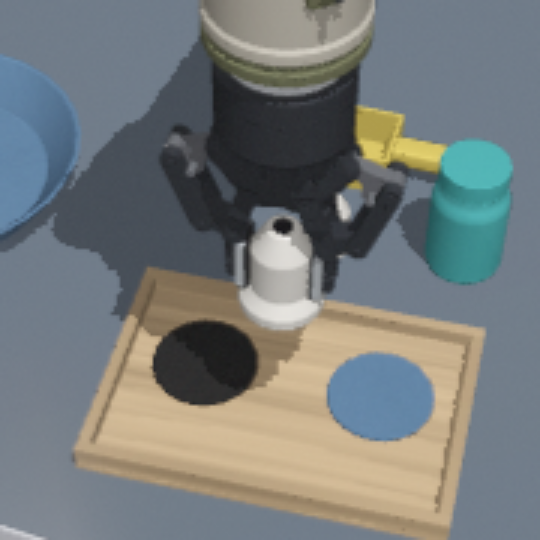

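The funnel is held upright by the stem, width 37 mm. Checking the dish centre in the scene view before carrying it over.

```bash
python3 - <<'E'
from m import *
for fn,b in(('scene4',(95,140,215,225)),('top4',(340,155,480,290))):
    s=load(fn)
    hsv=cv2.cvtColor(s['color'],cv2.COLOR_RGB2HSV);H,S,V=[hsv[:,:,i].astype(int) for i in range(3)]
    m=((H>98)&(H<116)&(S>85)&(V>50)).astype(np.uint8); m=cv2.morphologyEx(m,cv2.MORPH_OPEN,np.ones((3,3),np.uint8)); cn=blob(s,m,b); print(cv2.boundingRect(cn),fitc(s,cn,.038))
    a=(V>0)
E
```

```text
(106, 146, 101, 71) [ 0.4979 -0.289   0.2189  0.2253]
(359, 169, 111, 111) [ 0.4944 -0.2914  0.222   0.2228]
```

Emit:
servo_tool --motion '[[[0.25, 0.13, 0, 0, 0, 0], [0.45, 0.25, 0, 0, 0, 0], [0.55, 0.3, 0, 0, 0, 0], [0.6, 0.32, 0, 0, 0, 0], [0.6, 0.32, 0, 0, 0, 0], [0.6, 0.32, 0, 0, 0, 0], [0.6, 0.32, 0, 0, 0, 0], [0.6, 0.32, 0, 0, 0, 0], [0.6, 0.32, 0, 0, 0, 0], [0.5, 0.27, 0, 0, 0, 0], [0.35, 0.2, 0, 0, 0, 0], [0.1, 0.05, 0, 0, 0, 0]]]'

```text
clock: 26.45
position: [0.4834, -0.2951, 0.3037]
ee_rot: [0.743, -0.669, -0.004, 0.005]
ft_force: [0.1, -0.4, -0.5]
grip_width: 0.432
```

```bash
python3 go.py .4954 -.2914 .25 -83.7
```

```text
shift [-0.051 -0.261  1.071] in target frame [-0.048 -0.246  1.074] turn [ 0.16 -0.01 -0.06]
t 26.45 p [ 0.4834 -0.2951  0.3037] yaw -84.01 F [ 0.1 -0.4 -0.5] w 0.432 q [-0.31  0.41  0.96  1.78 -0.36  1.15 -0.7 ]
```

Emit:
servo_tool --motion '[[[-0.06, -0.26, 0.1, 0.16, 0, -0.06], [0, 0, 0.3, 0, 0, 0], [0, 0, 0.4, 0, 0, 0], [0, 0, 0.3, 0, 0, 0], [0, 0, 0, 0, 0, 0], [0, 0, 0, 0, 0, 0]]]'

```text
clock: 27.05
position: [0.4964, -0.2874, 0.241]
ee_rot: [0.746, -0.666, -0.002, 0.001]
ft_force: [-0.9, 0.0, -1.0]
grip_width: 0.435
```

```bash
python3 go.py .496 -.290 .196 -83.7
```

```text
shift [0.052 0.01  0.9  ] in target frame [0.05  0.014 0.9  ] turn [0.05 0.03 0.04]
t 27.05 p [ 0.4964 -0.2874  0.241 ] yaw -83.52 F [-0.9  0.  -1. ] w 0.435 q [-0.26  0.51  0.89  1.81 -0.45  1.04 -0.66]
```

Emit:
servo_tool --motion '[[[0.05, 0.01, 0.2, 0.05, 0, 0], [0, 0, 0.25, 0, 0, 0], [0, 0, 0.2, 0, 0, 0], [0, 0, 0.15, 0, 0, 0], [0, 0, 0, 0, 0, 0], [0, 0, 0, 0, 0, 0]]]'

```text
clock: 27.65
position: [0.4966, -0.29, 0.1983]
ee_rot: [0.746, -0.666, -0.0, -0.001]
ft_force: [0.7, 0.4, -1.1]
grip_width: 0.434
```

```bash
python3 go.py .496 -.290 .1935 -83.7
```

```text
shift [-0.001  0.013  0.096] in target frame [-0.001  0.012  0.096] turn [-0.02  0.02  0.04]
t 27.65 p [ 0.4966 -0.29    0.1983] yaw -83.49 F [ 0.7  0.4 -1.1] w 0.434 q [-0.21  0.57  0.84  1.84 -0.51  0.97 -0.61]
```

Emit:
servo_tool --motion '[[[0, 0, 0.03, 0, 0, 0], [0, 0, 0.03, 0, 0, 0], [0, 0, 0.02, 0, 0, 0]]]'

```text
clock: 27.95
position: [0.497, -0.2902, 0.1949]
ee_rot: [0.746, -0.666, 0.001, -0.001]
ft_force: [1.0, 0.4, -0.8]
grip_width: 0.434
```

Emit:
servo_tool --motion '[[[0, 0, 0.02, 0, 0, 0], [0, 0, 0.015, 0, 0, 0]]]'

```text
clock: 28.15
position: [0.4971, -0.2902, 0.1933]
ee_rot: [0.746, -0.666, 0.001, -0.002]
ft_force: [0.8, -0.4, -0.6]
grip_width: 0.434
```

Emit:
servo_tool --motion '[[[0, 0, 0.015, 0, 0, 0], [0, 0, 0.015, 0, 0, 0]]]'

```text
clock: 28.35
position: [0.4971, -0.2905, 0.1931]
ee_rot: [0.746, -0.666, 0.001, -0.002]
ft_force: [-5.0, 3.7, 14.2]
grip_width: 0.436
```

Contact with the dish floor at 14 N, 0.1 mm from the predicted height. Releasing slowly.

Emit:
servo_tool --motion '[[[0, 0, -0.01, 0, 0, 0], [0, 0, 0, 0, 0, 0], [0, 0, 0, 0, 0, 0], [0, 0, 0, 0, 0, 0], [0, 0, 0, 0, 0, 0], [0, 0, 0, 0, 0, 0], [0, 0, 0, 0, 0, 0], [0, 0, 0, 0, 0, 0]]]' --jaw 0

```text
clock: 29.15
position: [0.4974, -0.2906, 0.1938]
ee_rot: [0.746, -0.666, 0.001, -0.002]
ft_force: [0.1, -0.7, -0.7]
grip_width: 1.002
```

Emit:
servo_tool --motion '[[[0, 0, -0.2, 0, 0, 0], [0, 0, -0.4, 0, 0, 0], [0, 0, -0.6, 0, 0, 0], [0, 0, -0.7, 0, 0, 0], [0, 0, -0.7, 0, 0, 0], [0, 0, -0.4, 0, 0, 0], [0, 0, 0, 0, 0, 0]]]'

```text
clock: 29.85
position: [0.4955, -0.2918, 0.3529]
ee_rot: [0.745, -0.667, 0.001, -0.002]
ft_force: [0.3, -1.0, 0.1]
grip_width: 1.001
```

```bash
python3 go.py .539 .329 .35 6.3; python3 - <<'E'
from h import *
s=snap('scene','scene7')
cv2.imwrite('pics/c7.png',cv2.resize(s['color'][100:300,60:260],None,fx=3,fy=3)[:,:,::-1])
E
```

```text
shift [-12.243  -2.241   0.084] in target frame [  2.226 -12.246   0.058] turn [ -0.05  -0.02 -17.99]
t 29.85 p [ 0.4955 -0.2918  0.3529] yaw -83.63 F [ 0.3 -1.   0.1] w 1.001 q [-0.34  0.37  0.98  1.71 -0.33  1.24 -0.73]
```

View pics/c7.png

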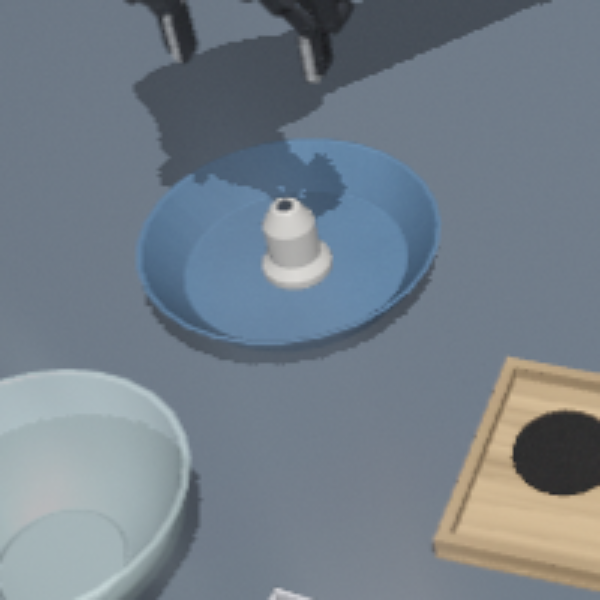

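The funnel stands upright in the middle of the dish at (292,245) in the crop. Now back to the white jar.

Emit:
servo_tool --motion '[[[-0.59, -0.1, 0, 0, 0, -1], [-0.58, -0.15, 0, 0, 0, -1], [-0.57, -0.2, 0, 0, 0, -1], [-0.54, -0.25, 0, 0, 0, -1], [-0.52, -0.3, 0, 0, 0, -1], [-0.49, -0.34, 0, 0, 0, -1], [-0.46, -0.39, 0, 0, 0, -1], [-0.42, -0.42, 0, 0, 0, -1], [-0.39, -0.46, 0, 0, 0, -1], [-0.34, -0.5, 0, 0, 0, -1], [-0.3, -0.52, 0, 0, 0, -1], [-0.25, -0.55, 0, 0, 0, -1]]]'

```text
clock: 31.1
position: [0.5074, 0.0781, 0.3427]
ee_rot: [0.982, -0.189, -0.006, 0.001]
ft_force: [1.2, 1.0, 0.5]
grip_width: 0.999
```

```bash
python3 go.py .539 .329 .35 6.3
```

```text
shift [-1.277 -4.894 -0.158] in target frame [ 1.179 -4.919 -0.146] turn [ 0.03  0.13 -5.62]
t 31.1 p [0.5074 0.0781 0.3427] yaw -21.78 F [1.2 1.  0.5] w 0.999 q [-0.86  0.15  0.68  1.86 -0.1   1.18 -0.53]
```

Emit:
servo_tool --motion '[[[-0.16, -0.6, -0.04, 0, 0.1, -1], [-0.1, -0.61, -0.04, 0, 0, -1], [-0.05, -0.62, -0.04, 0, 0, -1], [0.01, -0.62, 0, 0, 0, -1], [0.07, -0.62, 0, 0, 0, -0.5], [0.1, -0.5, 0, 0, 0, 0], [0.1, -0.4, 0, 0, 0, 0], [0.1, -0.3, 0, 0, 0, 0], [0.1, -0.1, 0, 0, 0, 0], [0, 0, 0, 0, 0, 0], [0, 0, 0, 0, 0, 0]]]'

```text
clock: 32.2
position: [0.5403, 0.31, 0.3353]
ee_rot: [1.0, 0.019, -0.01, 0.006]
ft_force: [-0.1, -0.8, -0.2]
grip_width: 0.998
```

```bash
python3 go.py .5395 .3293 .33 6.3
```

```text
shift [ 0.001 -0.387  0.101] in target frame [ 0.026 -0.385  0.106] turn [ 0.12  0.23 -0.82]
t 32.2 p [0.5403 0.31   0.3353] yaw 2.22 F [-0.1 -0.8 -0.2] w 0.998 q [-0.98  0.41  0.5   1.57 -0.2   1.24 -0.4 ]
```

Emit:
servo_tool --motion '[[[0.02, -0.35, 0.1, 0.12, 0.23, -0.8], [0, 0, 0, 0, 0, 0], [0, 0, 0, 0, 0, 0]]]'

```text
clock: 32.5
position: [0.5412, 0.3238, 0.33]
ee_rot: [0.999, 0.052, -0.0, 0.001]
ft_force: [0.0, -0.4, -0.2]
grip_width: 0.999
```

```bash
python3 go.py .539 .3292 .23 6.3
```

```text
shift [-0.031 -0.114  2.   ] in target frame [-0.032 -0.112  2.001] turn [ 0.01  0.01 -0.06]
t 32.5 p [0.5412 0.3238 0.33  ] yaw 6.01 F [ 0.  -0.4 -0.2] w 0.999 q [-0.99  0.42  0.49  1.56 -0.2   1.21 -0.36]
```

Emit:
servo_tool --motion '[[[-0.03, -0.11, 0.3, 0, 0, -0.06], [0, 0, 0.3, 0, 0, 0], [0, 0, 0.4, 0, 0, 0], [0, 0, 0.4, 0, 0, 0], [0, 0, 0.2, 0, 0, 0], [0, 0, 0, 0, 0, 0], [0, 0, 0, 0, 0, 0]]]'

```text
clock: 33.2
position: [0.5386, 0.3254, 0.2426]
ee_rot: [0.999, 0.052, -0.002, 0.002]
ft_force: [-0.1, 0.4, -0.6]
grip_width: 0.999
```

```bash
python3 go.py .539 .3292 .23 6.3
```

```text
shift [ 0.018 -0.075  0.251] in target frame [ 0.017 -0.074  0.251] turn [ 0.05  0.04 -0.07]
t 33.2 p [0.5386 0.3254 0.2426] yaw 5.93 F [-0.1  0.4 -0.6] w 0.999 q [-0.97  0.51  0.46  1.64 -0.25  1.06 -0.33]
```

Emit:
servo_tool --motion '[[[0.02, -0.07, 0.15, 0.05, 0.04, -0.07], [0, 0, 0.1, 0, 0, 0], [0, 0, 0, 0, 0, 0], [0, 0, 0, 0, 0, 0]]]'

```text
clock: 33.6
position: [0.5399, 0.3297, 0.231]
ee_rot: [0.998, 0.055, 0.001, -0.001]
ft_force: [-0.7, -0.0, -0.4]
grip_width: 0.999
```

```bash
python3 go.py .539 .3292 .23 6.3
```

```text
shift [-0.018  0.008  0.019] in target frame [-0.018  0.008  0.019] turn [-0.03 -0.03  0.  ]
t 33.6 p [0.5399 0.3297 0.231 ] yaw 6.31 F [-0.7 -0.  -0.4] w 0.999 q [-0.96  0.52  0.45  1.65 -0.26  1.03 -0.32]
```

Emit:
servo_tool --motion '[[[0, 0, 0, 0, 0, 0], [0, 0, 0, 0, 0, 0], [0, 0, 0, 0, 0, 0], [0, 0, 0, 0, 0, 0], [0, 0, 0, 0, 0, 0], [0, 0, 0, 0, 0, 0], [0, 0, 0, 0, 0, 0], [0, 0, 0, 0, 0, 0], [0, 0, 0, 0, 0, 0]]]' --jaw 200 --force 50

```text
clock: 34.5
position: [0.5396, 0.3298, 0.2321]
ee_rot: [0.998, 0.055, 0.001, -0.002]
ft_force: [-1.3, 0.6, -0.2]
grip_width: 0.639
```

```bash
python3 go.py
```

```text
t 34.5 p [0.5396 0.3298 0.2321] yaw 6.32 F [-1.3  0.6 -0.2] w 0.639 q [-0.96  0.52  0.45  1.65 -0.26  1.03 -0.32]
```

Emit:
servo_tool --motion '[[[0, 0, -0.2, 0, 0, 0], [0, 0, -0.4, 0, 0, 0], [0, 0, -0.5, 0, 0, 0], [0, 0, -0.5, 0, 0, 0], [0, 0, -0.5, 0, 0, 0], [0, 0, -0.3, 0, 0, 0], [0, 0, 0, 0, 0, 0], [0, 0, 0, 0, 0, 0]]]'

```text
clock: 35.3
position: [0.5387, 0.3283, 0.3567]
ee_rot: [0.999, 0.054, -0.0, 0.0]
ft_force: [-0.6, 0.1, -4.3]
grip_width: 0.634
```

```bash
python3 go.py .5992 -.033 .34 6.3
```

```text
shift [0.418 7.314 0.335] in target frame [0.41  7.315 0.335] turn [ 0.    0.01 -0.01]
t 35.3 p [0.5387 0.3283 0.3567] yaw 6.24 F [-0.6  0.1 -4.3] w 0.634 q [-1.    0.4   0.49  1.53 -0.19  1.26 -0.37]
```

Emit:
servo_tool --motion '[[[0, 0.3, 0, 0, 0, 0], [0.04, 0.6, 0, 0, 0, 0], [0.04, 0.75, 0, 0, 0, 0], [0.04, 0.8, 0, 0, 0, 0], [0.04, 0.8, 0, 0, 0, 0], [0.04, 0.8, 0, 0, 0, 0], [0.04, 0.8, 0, 0, 0, 0], [0.04, 0.7, 0, 0, 0, 0], [0.04, 0.6, 0, 0, 0, 0], [0.04, 0.4, 0, 0, 0, 0], [0, 0.2, 0, 0, 0, 0], [0, 0, 0, 0, 0, 0]]]'

```text
clock: 36.5
position: [0.5887, -0.0286, 0.3442]
ee_rot: [0.999, 0.052, -0.01, 0.004]
ft_force: [0.6, -0.3, -3.9]
grip_width: 0.632
```

```bash
python3 go.py .5993 -.0327 .25 6.3
```

```text
shift [0.241 0.089 1.879] in target frame [0.202 0.105 1.883] turn [ 0.09  0.23 -0.07]
t 36.5 p [ 0.5887 -0.0286  0.3442] yaw 5.93 F [ 0.6 -0.3 -3.9] w 0.632 q [-0.56  0.34  0.65  1.66 -0.2   1.23  0.24]
```

Emit:
servo_tool --motion '[[[0.2, 0.1, 0.2, 0.09, 0.23, -0.07], [0, 0, 0.3, 0, 0, 0], [0, 0, 0.3, 0, 0, 0], [0, 0, 0.3, 0, 0, 0], [0, 0, 0.2, 0, 0, 0], [0, 0, 0, 0, 0, 0], [0, 0, 0, 0, 0, 0]]]'

```text
clock: 37.2
position: [0.5969, -0.0267, 0.2715]
ee_rot: [0.998, 0.058, -0.003, -0.001]
ft_force: [-0.3, -0.1, -3.5]
grip_width: 0.631
```

```bash
python3 go.py .5993 -.0327 .235 6.3
```

```text
shift [0.038 0.126 0.729] in target frame [0.034 0.124 0.73 ] turn [-0.03  0.07  0.07]
t 37.2 p [ 0.5969 -0.0267  0.2715] yaw 6.64 F [-0.3 -0.1 -3.5] w 0.631 q [-0.52  0.43  0.61  1.72 -0.28  1.09  0.3 ]
```

Emit:
servo_tool --motion '[[[0.03, 0.12, 0.2, 0, 0.07, 0.07], [0, 0, 0.25, 0, 0, 0], [0, 0, 0.2, 0, 0, 0], [0, 0, 0, 0, 0, 0], [0, 0, 0, 0, 0, 0]]]'

```text
clock: 37.7
position: [0.5996, -0.0332, 0.237]
ee_rot: [0.999, 0.054, 0.001, -0.001]
ft_force: [0.9, 0.7, -3.2]
grip_width: 0.629
```

```bash
python3 go.py .5993 -.0327 .2291 6.3
```

```text
shift [-0.006 -0.01   0.158] in target frame [-0.006 -0.01   0.158] turn [-0.03 -0.02 -0.01]
t 37.7 p [ 0.5996 -0.0332  0.237 ] yaw 6.24 F [ 0.9  0.7 -3.2] w 0.629 q [-0.49  0.48  0.6   1.74 -0.31  1.02  0.33]
```

Emit:
servo_tool --motion '[[[0, 0, 0.07, 0, 0, 0], [0, 0, 0.04, 0, 0, 0], [0, 0, 0.02, 0, 0, 0]]]'

```text
clock: 38.0
position: [0.6, -0.0331, 0.2307]
ee_rot: [0.999, 0.054, 0.001, -0.001]
ft_force: [0.3, -0.7, -4.0]
grip_width: 0.634
```

```bash
python3 go.py .5993 -.0327 .2291 6.3
```

```text
shift [-0.013 -0.01   0.032] in target frame [-0.012 -0.01   0.032] turn [-0.03 -0.04 -0.01]
t 38.0 p [ 0.6    -0.0331  0.2307] yaw 6.25 F [ 0.3 -0.7 -4. ] w 0.634 q [-0.49  0.49  0.59  1.74 -0.32  1.01  0.33]
```

Emit:
servo_tool --motion '[[[-0.01, 0, 0.02, -0.03, -0.04, 0], [0, 0, 0.015, 0, 0, 0]]]'

```text
clock: 38.2
position: [0.5995, -0.0331, 0.2291]
ee_rot: [0.999, 0.055, -0.0, 0.0]
ft_force: [-3.3, -0.4, 3.5]
grip_width: 0.633
```

Contact at the predicted 0.2291, with about 7 N of weight taken. Releasing.

Emit:
servo_tool --motion '[[[0, 0, 0, 0, 0, 0], [0, 0, 0, 0, 0, 0], [0, 0, 0, 0, 0, 0], [0, 0, 0, 0, 0, 0], [0, 0, 0, 0, 0, 0], [0, 0, 0, 0, 0, 0]]]' --jaw 0

```text
clock: 38.8
position: [0.6006, -0.0333, 0.231]
ee_rot: [0.999, 0.055, 0.002, 0.0]
ft_force: [0.6, 0.3, -1.2]
grip_width: 1.0
```

Emit:
servo_tool --motion '[[[0, 0, -0.3, 0, 0, 0], [0, 0, -0.5, 0, 0, 0], [0, 0, -0.6, 0, 0, 0], [0, 0, -0.6, 0, 0, 0], [0, 0, -0.3, 0, 0, 0], [0, 0, 0, 0, 0, 0]]]'

```text
clock: 39.4
position: [0.5998, -0.0341, 0.3552]
ee_rot: [0.999, 0.054, 0.002, 0.0]
ft_force: [0.1, 0.1, -0.8]
grip_width: 1.001
```

```bash
python3 go.py .4303 .3065 .35 6.3;python3 - <<'E'
from h import *
s=snap('scene','scene8')
cv2.imwrite('pics/c8.png',cv2.resize(s['color'][150:350,180:500],None,fx=2.4,fy=2.4)[:,:,::-1])
E
```

```text
shift [-2.639 -7.137  0.086] in target frame [-2.622 -7.143  0.105] turn [ 0.01 -0.05 -0.03]
t 39.4 p [ 0.5998 -0.0341  0.3552] yaw 6.17 F [ 0.1  0.1 -0.8] w 1.001 q [-0.54  0.35  0.65  1.63 -0.22  1.23  0.26]
```

View pics/c8.png

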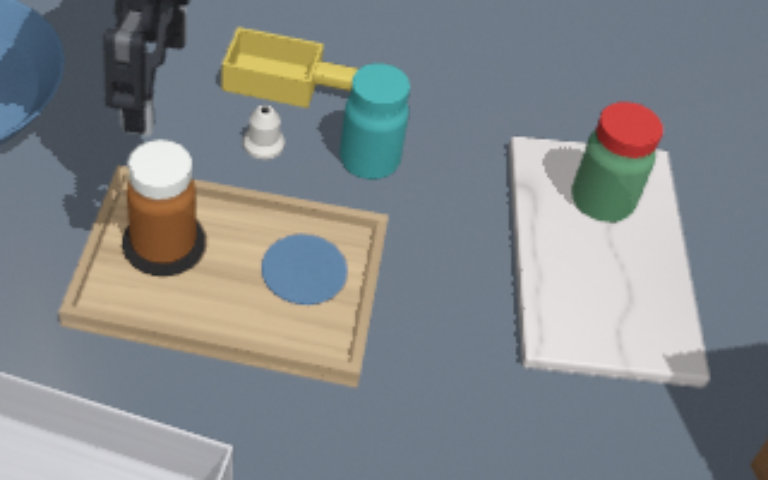

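The white jar is back in the middle of the black coaster. Next is the red jar, re-measured from its lid in the clear top view.

```bash
python3 - <<'E'
from m import *
for fn,b in(('top4',(70,235,130,290)),('scene8',(400,180,480,220))):
    c=load(fn);hsv=cv2.cvtColor(c['color'],cv2.COLOR_RGB2HSV);H,S,V=[hsv[:,:,i].astype(int) for i in range(3)]
    red=(((H<8)|(H>172))&(S>170)&(V>110)).astype(np.uint8); cn=blob(c,red,b); print(cv2.boundingRect(cn),fitc(c,cn,.111))
E
```

```text
(79, 248, 26, 27) [0.4304 0.3086 0.047  0.0483]
(430, 193, 26, 23) [0.44   0.3091 0.0475 0.0609]
```

Emit:
servo_tool --motion '[[[-0.25, -0.7, 0, 0, 0, 0], [-0.26, -0.75, 0, 0, 0, 0], [-0.26, -0.75, 0, 0, 0, 0], [-0.26, -0.75, 0, 0, 0, 0], [-0.26, -0.75, 0, 0, 0, 0], [-0.26, -0.75, 0, 0, 0, 0], [-0.26, -0.75, 0, 0, 0, 0], [-0.26, -0.65, 0, 0, 0, 0], [-0.2, -0.5, 0, 0, 0, 0], [-0.1, -0.3, 0, 0, 0, 0], [0, 0, 0, 0, 0, 0], [0, 0, 0, 0, 0, 0]]]'

```text
clock: 40.65
position: [0.4361, 0.2937, 0.3422]
ee_rot: [0.999, 0.053, -0.004, 0.005]
ft_force: [0.1, -0.7, -0.4]
grip_width: 0.998
```

```bash
python3 go.py .4303 .3065 .33 6.3
```

```text
shift [-0.086 -0.27   0.242] in target frame [-0.087 -0.268  0.244] turn [ 0.12  0.1  -0.04]
t 40.65 p [0.4361 0.2937 0.3422] yaw 6.07 F [ 0.1 -0.7 -0.4] w 0.998 q [-1.08  0.17  0.44  1.82 -0.07  1.18 -0.51]
```

Emit:
servo_tool --motion '[[[-0.07, -0.26, 0.2, 0.12, 0.1, -0.04], [0, 0, 0, 0, 0, 0], [0, 0, 0, 0, 0, 0]]]'

```text
clock: 40.95
position: [0.4329, 0.3026, 0.3313]
ee_rot: [0.999, 0.052, -0.0, 0.001]
ft_force: [0.7, -1.2, 0.7]
grip_width: 1.001
```

```bash
python3 go.py .4315 .3075 .23 6.3
```

```text
shift [-0.017 -0.104  2.026] in target frame [-0.018 -0.101  2.026] turn [ 0.02  0.01 -0.06]
t 40.95 p [0.4329 0.3026 0.3313] yaw 6.0 F [ 0.7 -1.2  0.7] w 1.001 q [-1.09  0.18  0.43  1.83 -0.08  1.15 -0.52]
```

Emit:
servo_tool --motion '[[[-0.02, -0.1, 0.3, 0, 0, -0.06], [0, 0, 0.3, 0, 0, 0], [0, 0, 0.4, 0, 0, 0], [0, 0, 0.4, 0, 0, 0], [0, 0, 0.2, 0, 0, 0], [0, 0, 0, 0, 0, 0], [0, 0, 0, 0, 0, 0]]]'

```text
clock: 41.65
position: [0.4336, 0.3037, 0.2463]
ee_rot: [0.999, 0.052, -0.0, 0.002]
ft_force: [0.8, 0.5, -0.9]
grip_width: 1.005
```

```bash
python3 go.py .4315 .3075 .23 6.3
```

```text
shift [-0.034 -0.082  0.326] in target frame [-0.034 -0.081  0.326] turn [ 0.04  0.01 -0.06]
t 41.65 p [0.4336 0.3037 0.2463] yaw 6.0 F [ 0.8  0.5 -0.9] w 1.005 q [-1.06  0.29  0.42  1.91 -0.14  0.98 -0.48]
```

Emit:
servo_tool --motion '[[[-0.03, -0.08, 0.2, 0.04, 0, -0.06], [0, 0, 0.1, 0, 0, 0], [0, 0, 0, 0, 0, 0], [0, 0, 0, 0, 0, 0]]]'

```text
clock: 42.05
position: [0.4321, 0.3084, 0.2318]
ee_rot: [0.998, 0.055, 0.001, -0.001]
ft_force: [0.1, -0.2, 0.5]
grip_width: 1.003
```

```bash
python3 go.py .4315 .3075 .23 6.3
```

```text
shift [-0.014  0.016  0.037] in target frame [-0.014  0.016  0.037] turn [-0.03 -0.02  0.01]
t 42.05 p [0.4321 0.3084 0.2318] yaw 6.34 F [ 0.1 -0.2  0.5] w 1.003 q [-1.06  0.31  0.41  1.92 -0.15  0.94 -0.47]
```

Emit:
servo_tool --motion '[[[0, 0, 0, 0, 0, 0], [0, 0, 0, 0, 0, 0], [0, 0, 0, 0, 0, 0], [0, 0, 0, 0, 0, 0], [0, 0, 0, 0, 0, 0], [0, 0, 0, 0, 0, 0], [0, 0, 0, 0, 0, 0], [0, 0, 0, 0, 0, 0], [0, 0, 0, 0, 0, 0]]]' --jaw 200 --force 50

```text
clock: 42.95
position: [0.432, 0.3085, 0.2329]
ee_rot: [0.998, 0.055, 0.001, -0.002]
ft_force: [-0.7, 0.3, 0.1]
grip_width: 0.633
```

```bash
python3 go.py .4315 .3075 .23 6.3
```

```text
shift [-0.013  0.019  0.058] in target frame [-0.013  0.019  0.059] turn [-0.04 -0.02  0.01]
t 42.95 p [0.432  0.3085 0.2329] yaw 6.35 F [-0.7  0.3  0.1] w 0.633 q [-1.06  0.31  0.41  1.92 -0.15  0.94 -0.47]
```

Emit:
servo_tool --motion '[[[0, 0, -0.2, 0, 0, 0], [0, 0, -0.4, 0, 0, 0], [0, 0, -0.5, 0, 0, 0], [0, 0, -0.5, 0, 0, 0], [0, 0, -0.5, 0, 0, 0], [0, 0, -0.3, 0, 0, 0], [0, 0, 0, 0, 0, 0], [0, 0, 0, 0, 0, 0]]]'

```text
clock: 43.75
position: [0.4312, 0.3065, 0.3586]
ee_rot: [0.999, 0.055, -0.0, -0.0]
ft_force: [-0.2, -0.6, -4.9]
grip_width: 0.636
```

```bash
python3 go.py .5865 .0857 .35 6.3
```

```text
shift [2.606 4.729 0.17 ] in target frame [2.603 4.73  0.173] turn [-0.    0.01 -0.01]
t 43.75 p [0.4312 0.3065 0.3586] yaw 6.26 F [-0.2 -0.6 -4.9] w 0.636 q [-1.1   0.15  0.43  1.8  -0.07  1.21 -0.53]
```

Emit:
servo_tool --motion '[[[0.15, 0.25, 0, 0, 0, 0], [0.3, 0.5, 0, 0, 0, 0], [0.3, 0.55, 0, 0, 0, 0], [0.3, 0.55, 0, 0, 0, 0], [0.3, 0.55, 0, 0, 0, 0], [0.3, 0.55, 0, 0, 0, 0], [0.3, 0.55, 0, 0, 0, 0], [0.3, 0.5, 0, 0, 0, 0], [0.25, 0.4, 0, 0, 0, 0], [0.15, 0.25, 0, 0, 0, 0], [0, 0, 0, 0, 0, 0], [0, 0, 0, 0, 0, 0]]]'

```text
clock: 44.95
position: [0.5933, 0.0703, 0.3452]
ee_rot: [0.999, 0.052, -0.009, 0.007]
ft_force: [0.9, 0.8, -3.3]
grip_width: 0.634
```

```bash
python3 go.py .5868 .0866 .26 6.3
```

```text
shift [-0.064 -0.36   1.701] in target frame [-0.093 -0.338  1.704] turn [ 0.15  0.21 -0.06]
t 44.95 p [0.5933 0.0703 0.3452] yaw 6.0 F [ 0.9  0.8 -3.3] w 0.634 q [-0.69  0.35  0.61  1.64 -0.2   1.24  0.07]
```

Emit:
servo_tool --motion '[[[-0.09, -0.34, 0, 0.15, 0.21, -0.06], [0, 0, 0.2, 0, 0, 0], [0, 0, 0.3, 0, 0, 0], [0, 0, 0.4, 0, 0, 0], [0, 0, 0.3, 0, 0, 0], [0, 0, 0, 0, 0, 0], [0, 0, 0, 0, 0, 0]]]'

```text
clock: 45.65
position: [0.5834, 0.0921, 0.2783]
ee_rot: [0.998, 0.059, -0.002, -0.001]
ft_force: [0.1, -0.3, -3.6]
grip_width: 0.632
```

```bash
python3 go.py .5868 .0866 .236 6.3
```

```text
shift [0.057 0.119 0.846] in target frame [0.055 0.116 0.847] turn [-0.03  0.04  0.08]
t 45.65 p [0.5834 0.0921 0.2783] yaw 6.71 F [ 0.1 -0.3 -3.6] w 0.632 q [-0.7   0.4   0.58  1.73 -0.24  1.09  0.07]
```

Emit:
servo_tool --motion '[[[0.06, 0.12, 0.2, -0.03, 0.04, 0.08], [0, 0, 0.25, 0, 0, 0], [0, 0, 0.25, 0, 0, 0], [0, 0, 0, 0, 0, 0], [0, 0, 0, 0, 0, 0]]]'

```text
clock: 46.15
position: [0.5877, 0.0861, 0.2411]
ee_rot: [0.998, 0.055, 0.001, 0.0]
ft_force: [0.7, 0.2, -3.5]
grip_width: 0.635
```

```bash
python3 go.py .5868 .0866 .2299 6.3
```

```text
shift [-0.018 -0.012  0.223] in target frame [-0.017 -0.012  0.223] turn [ 0.   -0.02 -0.  ]
t 46.15 p [0.5877 0.0861 0.2411] yaw 6.29 F [ 0.7  0.2 -3.5] w 0.635 q [-0.67  0.45  0.56  1.75 -0.28  1.02  0.1 ]
```

Emit:
servo_tool --motion '[[[-0.01, -0.01, 0.1, 0, 0, 0], [0, 0, 0.06, 0, 0, 0], [0, 0, 0.03, 0, 0, 0], [0, 0, 0, 0, 0, 0]]]'

```text
clock: 46.55
position: [0.5874, 0.0868, 0.2315]
ee_rot: [0.998, 0.055, 0.001, -0.0]
ft_force: [-0.2, 0.6, -3.0]
grip_width: 0.638
```

```bash
python3 go.py .5868 .0866 .2299 6.3
```

```text
shift [-0.013  0.002  0.032] in target frame [-0.013  0.002  0.032] turn [-0.   -0.03 -0.  ]
t 46.55 p [0.5874 0.0868 0.2315] yaw 6.3 F [-0.2  0.6 -3. ] w 0.638 q [-0.67  0.46  0.56  1.76 -0.28  1.    0.1 ]
```

Emit:
servo_tool --motion '[[[-0.01, 0, 0.02, 0, -0.03, 0], [0, 0, 0.015, 0, 0, 0]]]'

```text
clock: 46.75
position: [0.587, 0.0868, 0.23]
ee_rot: [0.998, 0.055, 0.0, -0.0]
ft_force: [-2.7, -0.5, -1.0]
grip_width: 0.632
```

Just touching, at the predicted 0.2300. Releasing and retracting.

Emit:
servo_tool --motion '[[[0, 0, 0.01, 0, 0, 0], [0, 0, 0, 0, 0, 0]]]'

```text
clock: 46.95
position: [0.5871, 0.0867, 0.2301]
ee_rot: [0.998, 0.055, 0.0, -0.0]
ft_force: [0.1, 0.4, -3.3]
grip_width: 0.636
```

Emit:
servo_tool --motion '[[[0, 0, 0, 0, 0, 0], [0, 0, 0, 0, 0, 0], [0, 0, 0, 0, 0, 0], [0, 0, 0, 0, 0, 0], [0, 0, 0, 0, 0, 0], [0, 0, 0, 0, 0, 0]]]' --jaw 0

```text
clock: 47.55
position: [0.5881, 0.0868, 0.2313]
ee_rot: [0.998, 0.055, 0.002, -0.001]
ft_force: [-0.4, 0.5, 0.3]
grip_width: 0.994
```

Emit:
servo_tool --motion '[[[0, 0, -0.3, 0, 0, 0], [0, 0, -0.5, 0, 0, 0], [0, 0, -0.6, 0, 0, 0], [0, 0, -0.6, 0, 0, 0], [0, 0, -0.4, 0, 0, 0], [0, 0, 0, 0, 0, 0]]]'

```text
clock: 48.15
position: [0.5874, 0.0857, 0.3609]
ee_rot: [0.999, 0.054, 0.003, -0.0]
ft_force: [0.3, -0.5, -0.6]
grip_width: 1.004
```

Emit:
servo_tool --motion '[[[-0.2, -0.6, -0.1, 0, 0, 0], [-0.3, -0.7, -0.1, 0, 0, 0], [-0.3, -0.7, 0, 0, 0, 0], [-0.3, -0.7, 0, 0, 0, 0], [-0.3, -0.7, 0, 0, 0, 0], [-0.3, -0.7, 0, 0, 0, 0], [-0.3, -0.7, 0, 0, 0, 0], [-0.3, -0.7, 0, 0, 0, 0], [-0.3, -0.6, 0, 0, 0, 0], [-0.2, -0.3, 0, 0, 0, 0], [0, 0, 0, 0, 0, 0]]]'

```text
clock: 49.25
position: [0.4062, 0.3974, 0.3724]
ee_rot: [0.999, 0.051, 0.004, 0.0]
ft_force: [-0.4, 0.6, -0.4]
grip_width: 1.002
```

```bash
python3 go.py; python3 - <<'E'
from m import *
s=snap('scene','scene9');t=snap('top','top9')
cv2.imwrite('pics/c9.png',np.hstack([cv2.resize(t['color'][120:320,180:480],None,fx=1.33,fy=1.33),cv2.resize(s['color'][100:300,90:390],None,fx=1.33,fy=1.33)])[:,:,::-1])
for c,bx in((t,dict(red=(195,150,240,200),white=(262,145,305,190))),):
    hsv=cv2.cvtColor(c['color'],cv2.COLOR_RGB2HSV);H,S,V=[hsv[:,:,i].astype(int) for i in range(3)]
    for k,m in(('red',((H<8)|(H>172))&(S>170)&(V>110)),('white',(S<45)&(V>150))):
        cn=blob(c,m.astype(np.uint8),bx[k]); print(k,fitc(c,cn,.108))
E
```

```text
t 49.25 p [0.4062 0.3974 0.3724] yaw 5.88 F [-0.4  0.6 -0.4] w 1.002 q [-1.21  0.23  0.41  1.68 -0.09  1.24 -0.68]
red [0.5842 0.087  0.0473 0.0486]
white [ 0.5963 -0.0343  0.0491  0.0497]
```

View pics/c9.png

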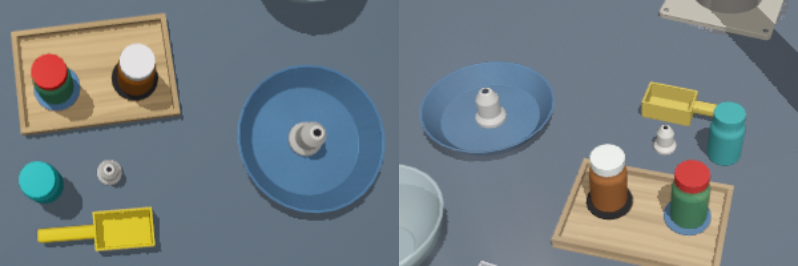

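Both jars stand on their own coasters, lids within 1.6 mm of where they started. Scoop and decoys look unmoved. One check of the funnel's centring.

```bash
python3 - <<'E'
from m import *
t=load('top9');s=load('scene9')
for c,b,fb in((t,(412,215,426,228),(390,205,432,243)),(s,(150,162,164,174),(140,160,178,198))):
    g=cv2.cvtColor(c['color'],cv2.COLOR_RGB2GRAY); cn=blob(c,(g<75).astype(np.uint8),b);print('hole',cn[:,0].mean(0),onz(c,cn[:,0].mean(0),.068))
    hsv=cv2.cvtColor(c['color'],cv2.COLOR_RGB2HSV);m=((hsv[:,:,1]<60)&(hsv[:,:,2]>90)).astype(np.uint8);cn=blob(c,m,fb)
    print('sil',cv2.boundingRect(cn))
    print('pred foot/top px',proj(c,[[.496,-.290,.010],[.496,-.290,.068]]))
a=load('top0')['color'];b=t['color'];d=cv2.absdiff(a,b).max(2);print('scoop diff',(d[270:315,200:300]>40).sum())
E
```

```text
hole [418.15384615 219.30769231] [ 0.496167   -0.28972416  0.068     ]
sil (397, 212, 29, 26)
pred foot/top px [[409.19713218 224.2671151 ]
 [418.30332171 219.39041596]]
hole [155.   168.25] [ 0.49738269 -0.28759659  0.068     ]
sil (147, 166, 24, 31)
pred foot/top px [[158.59539996 186.59097109]
 [154.32305064 167.59507994]]
scoop diff 0
```

Funnel top is at (0.4965, -0.289). The dish centre is at (0.496, -0.290), so it is within about 2 mm. The scoop has not changed. Handing in.

```bash
python3 -c "
from h import *
print(status.get_obs()['clock']); print(order.hand_in())"
```

```text
49.35
the job is handed in; nothing more can be done
None
```

The job is done in the order asked and handed in at about 49 s of the 128 s allowed. I stood both jars on the marble slab, then set the larger funnel in the middle of the pie dish. Then I put the white jar back on the black coaster and the red jar back on the blue one.

**Last checks:**
- **Jars:** both upright; in the top view their lids are within about 1.6 mm of where they started.
- **Funnel:** upright, about 1–3 mm from the dish centre. The two camera views differ by about 2 mm; contact when setting it down was about 14 N.
- **Scoop and look-alikes:** the scoop's part of the picture is unchanged. The turquoise jar and the small funnel look unmoved.

**One slip:** when I first set the red jar on the slab, I pressed to about 78 N in z (about 85 N total at the wrist). That is under the 120 N wrist limit, and the jar stayed upright. I could not check it against the 40 N limit on the arm or gripper body, because I have no separate reading for that; the load went through the held jar.

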